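# Strain-check the cast glass jewels

## Robot

A 7-joint arm with a two-finger parallel gripper is mounted at the origin on the work surface. World frame = base frame: x ahead of the robot, y to its left, z up, the work surface at z = 0. Lengths are in m, angles in rad, forces in N, time in s.
With the tool pointing down it reaches from about 0.425 to 0.875 m from the base axis. Payload 8.4 kg.
Tool frame: the origin (TCP) lies midway between the tips of the shut fingers; the grasp point (between the pads) lies 19 mm behind it; z points along the fingers, y is the line along which they close (so a half turn about z gives the same grasp; the last joint's range is limited). The gripper opens to 87 mm and grips with 3 to 60 N. Pads are 19 mm wide; open, the fingers measure 117 mm over their backs; the gripper's body (75 mm by 190 mm) begins 51 mm behind the grasp point.
Start: joints at [-1.324, 0.333, 0.04, 1.465, -0.013, 1.343, -0.059], TCP at [0.22, 0.611, 0.223] pointing down, gripper open.
Joint ranges: [-2.58, 2.58], [-0.38, 2.09], [-1.3, 1.39], [0.25, 2.4], [-1.5, 4.64], [0.08, 2.09], [-2.65, 2.65]. Speed limits (rad/s): [2.22, 2.22, 2.79, 2.79, 3.14, 3.14, 3.14].

## Interface

Orientations are given as a rotation vector (axis times angle).
In Python, from cell import r gives the robot as it stands.
- The arm moves only by the tool move_arm, never from a script. Its argument "plan" is a list of rows, each an object with "xyz": the shift along the tool's x, y, z in mm, a list of three; "rot": the turn, a rotation vector about the tool's x, y, z in rad, a list of three. In form: [{"xyz": [tx, ty, tz], "rot": [ax, ay, az]}, ...]. A call has 1 to 12 rows; each row shifts and turns the commanded pose from where the row before left it, along the tool's axes as they then stand; what a row does not reach is not made up. A row lasts 1/8 s, in which the tool goes at most 62.5 mm and 10.7 degrees, less where a joint would pass 70% of its speed; a pose out of reach is approached as far as the arm can. A call with a gripper value outside its range is refused whole. "grip" is the opening, from 0 (shut) to 1 (fully open), set as the call begins (left out, the last holds). The fingers move at their own pace and stop on an object; "newtons" is the grip in N (left out, the last holds). Time passes only in rows, so rows that do not move let the fingers close. It gives the time, the measured TCP pose, the force, the opening and the grip force at its end, in the units of the state.
- r.get_state(): the state, without advancing time (a new reading comes with each control period).
- r.grab_frame(name): name is "side" or "top" or "wrist"; returns a dict with "frame" (480x640x3 uint8, red, green, blue), "K" (3x3 intrinsics, pixels), "k1" (the pictures are not rectified: a ray, as slopes to the right and down, at radius r is drawn at 1 + k1 r^2 times it, then the intrinsics apply), "T" (4x4, takes a point from camera to world coordinates). Camera axes: x right, y down, z forward; pixel columns grow to the right and rows downward; lengths in m; the calibration is good to about 2 mm. A picture is of the moment at which its call begins. There is no depth.
- r.job_done(): hands the job in; it is judged then, once.
Trained networks look in the newest picture that a camera, given by its name, has taken for a name from the list of things; names that differ only in an ending like _2 or _b are one class to them, and where a whole thing is asked for, a point or a joint stands for the part that bears it (a point fixed in the world has none). Each returns a list of dicts, best first, with "p" (0 to 1); they miss things now and then, are a little off and sometimes report something else, mostly with a low value. They report only what shows in the picture. A call takes as long as a camera call.
- r.find_in(label, camera): "uv" ([column, row] in pixels, amid what is visible of it).
- r.regions_of(label, camera): "region" (480x640 bool, what is visible of it) and "uv" ([column, row] in pixels, amid what is visible of it).
- r.place_of(label, camera): "uv" ([column, row] in pixels: a listed point, or the origin of a listed thing).
The state is a dict: "time": time; "joint_positions": joint angles; "dq": joint speeds; "joint_torque": joint torques, N m; "tcp_pos": TCP position; "tcp_rot": TCP orientation; "wrist_force": force on the tool from outside, world axes, zero at the start; "wrist_torque": the same for the moment, N m; "gripper_width": opening from 0.0 (shut) to 1.0 (fully open); "grasp_force": force on a finger pad.
Only numpy, scipy, OpenCV 4.12 (cv2) and the standard library are available. Lean on these libraries where they do the work, as an engineer would, in place of code of your own. Each camera call takes 0.05 s, during which the arm holds its last target. There are 200 camera calls.

## Task

Draw the clear tray out of the strain viewer, lay every cast jewel from the kiln batt flat on it in a single layer, then slide the tray fully home under the filter and leave it there for three seconds so that the strain can be seen. Then draw the tray out again, hold its open end low over the orange tub and tip the tray to slide all the jewels into the tub, and finish by sliding the empty tray fully home in the viewer. Do not disturb the wooden hand rest, the brush jar or the tumbler.

Things in the scene. Friction and masses are not known exactly. Their poses are not given: they have to be found in the camera images.
- viewer: Strain viewer, fixed: a low black tunnel 150 long (x), 132 wide (y), 48 high, its roof a clear dark filter. Origin: centre of its underside, on the bench (the tunnel's floor). x points inwards from the open mouth (x = -75 mm). Inside 116 wide, 40 high. End stop: 12 high, face at x = +65. With the tray fully home its nose meets the stop and its origin is at x = -5, y = 0.
- viewer_mouth (a point): Middle of the viewer's mouth, at bench level: (-75, 0, 0) mm in the viewer's frame. Two lead-in strips, 8 high, flare outwards from here to x = -102, y = +-73 (viewer's frame).
- tray: The viewer's loose flat tray, clear bluish acrylic, 0.16 kg. Pan 140 long (x), 110 wide (y), floor 3 thick; a rim 3 thick rises 5 above the floor along both sides and the handle end; the nose (+x end) is open. Origin: centre of the pan's underside. Slippery: jewels slide off beyond a tilt of 20 to 28 degrees. Starts in the viewer, pushed in fully or to within 4 cm.
- tray_nose (a point): Middle of the tray's open nose edge, on the upper face of the floor: (70, 0, 3) mm in the tray's frame.
- tray_grip (a point): Point on the tray's handle, (-125, 0, 15) mm in the tray's frame. The handle is a black bar 14 wide (y) on the tray's middle line, from x = -67 to x = -165, between 6 and 24 above the tray's underside.
- tub: Loose orange plastic storage tub, open on top, 136 (x) x 156 (y) x 50 high, walls and floor 4 thick, 0.45 kg. Origin at the centre of its underside; stands on the bench. It lies beyond the place in front of the viewer's mouth, seen from the robot.
- batt: Kiln batt: fixed cream ceramic slab 250 x 310 x 8 high, on the bench. Origin at the centre of its underside. The jewels start on it.
- jewel1: Cast glass jewel, red: a disc 28 in diameter and 18 high with a bevelled top edge, straight sided for the lower 13, about 28 g. Origin at its centre, 9 above its flat underside; z is its axis. May be absent.
- jewel2: Cast glass jewel, blue: a disc 28 in diameter and 18 high with a bevelled top edge, straight sided for the lower 13, about 28 g. Origin at its centre, 9 above its flat underside; z is its axis. May be absent.
- jewel3: Cast glass jewel, green: a disc 28 in diameter and 18 high with a bevelled top edge, straight sided for the lower 13, about 28 g. Origin at its centre, 9 above its flat underside; z is its axis. May be absent.
- jewel4: Cast glass jewel, amber: a disc 28 in diameter and 18 high with a bevelled top edge, straight sided for the lower 13, about 28 g. Origin at its centre, 9 above its flat underside; z is its axis. May be absent.
- jewel5: Cast glass jewel, violet: a disc 28 in diameter and 18 high with a bevelled top edge, straight sided for the lower 13, about 28 g. Origin at its centre, 9 above its flat underside; z is its axis. May be absent.
- jewel6: Cast glass jewel, turquoise: a disc 28 in diameter and 18 high with a bevelled top edge, straight sided for the lower 13, about 28 g. Origin at its centre, 9 above its flat underside; z is its axis. May be absent.
- rest_bridge: Bystander: dark wooden painter's hand rest, a bench 85 x 260 x 80 high. Origin under its centre.
- brush_jar: Bystander: glass jar of brushes, 68 in diameter, about 215 high with the brushes. Origin under its centre.
- tumbler: Bystander: empty glass tumbler, 72 in diameter, 90 high. Origin under its centre.

How it is judged:
By the outcome, as a careful person would: the job done as asked, in the order asked, and still so for the second after the job is handed in, with the robot touching nothing.
Of jewel1, jewel2, jewel3, jewel4, jewel5, jewel6 only 4 to 6 are there at a start; the rules pass over those that are not, and their reading is None.
At some moment in a run one of jewel1, jewel2, jewel3, jewel4, jewel5, jewel6 may be knocked a few centimetres aside while the robot is not near it.
It also fails if it takes over 200 s, if anything falls off the work surface, if the arm or the gripper's body presses on something with over 40 N, if the wrist force passes 120 N, or if a joint passes its speed limit or range.

## Working session

There is one attempt and no reset: what is moved stays moved. The work goes in short steps, Python scripts to look and compute and a tool call to move; the robot and the scene stay as the last step left them, time stands still between calls to the robot, and variables do not carry over. Pictures are saved under pics/ and viewed, at most 14 in all, crops included, and the job is handed in when it is done.

Besides the shell and the picture viewer there is one more tool, called after "Emit:" by a JSON object that holds its "op" and its "data", one argument or row to a line. move_arm: Moves the arm, as the interface text tells. Its arguments: {"type":"object","properties":{"plan":{"type":"array","items":{"type":"object","properties":{"xyz":{"type":"array","items":{"type":"number"}},"rot":{"type":"array","items":{"type":"number"}}}}},"grip":{"type":"number"},"newtons":{"type":"number"}},"required":["plan"]}

```bash
mkdir -p pics; ls; cat > h.py <<'E'
import numpy as np, cv2
from scipy.spatial.transform import Rotation as R
from cell import r
def cam(name,save=None):
    f=r.grab_frame(name)
    if save: cv2.imwrite(f'pics/{save}.png',f['frame'][:,:,::-1])
    return f
def ray(f,uv):
    K=np.array(f['K']);T=np.array(f['T'])
    d=np.array([(uv[0]-K[0,2])/K[0,0],(uv[1]-K[1,2])/K[1,1]])
    s=d.copy()
    for _ in range(30): s=d/(1+f['k1']*(s@s))
    return T[:3,3],T[:3,:3]@np.array([s[0],s[1],1])
def onz(f,uv,z):
    o,d=ray(f,uv); return o+d*(z-o[2])/d[2]
def proj(f,P):
    K=np.array(f['K']);T=np.array(f['T'])
    p=T[:3,:3].T@(np.array(P)-T[:3,3]); s=p[:2]/p[2]; s=s*(1+f['k1']*(s@s))
    return K[0,0]*s[0]+K[0,2],K[1,1]*s[1]+K[1,2]
E
python3 - <<'E'
from h import *
np.set_printoptions(precision=3,suppress=True)
s=r.get_state();print(s)
t=cam('top','top0');
for n,z in [('viewer',0),('viewer_mouth',0),('tray',0),('tray_nose',.003),('tray_grip',.015),('tub',0),('batt',0),('rest_bridge',0),('brush_jar',0),('tumbler',0)]+[(f'jewel{i}',.017) for i in range(1,7)]:
    for d in r.place_of(n,'top')[:2]: print(n,round(d['p'],2),np.round(d['uv'],1),onz(t,d['uv'],z))
print(t['T'])
s=cam('side','side0');print(s['T'])
E
```

```text
pics
{'time': 0.0, 'joint_positions': array([-1.324,  0.334,  0.04 ,  1.466, -0.013,  1.343, -0.059]), 'dq': array([ 0.001, -0.   , -0.   ,  0.002,  0.001, -0.   ,  0.   ]), 'joint_torque': array([  0.   , -65.638,   1.335, -40.38 ,  -0.06 ,   0.045,   0.   ]), 'tcp_pos': array([0.22 , 0.611, 0.222]), 'tcp_rot': array([-0.541, -3.095,  0.003]), 'wrist_force': array([-0.139, -0.719, -0.33 ]), 'wrist_torque': array([-0.02 , -0.02 ,  0.007]), 'grasp_force': 0.0, 'gripper_width': 1.0005687826962455}
viewer 0.92 [214.5 272.4] [0.467 0.302 0.   ]
viewer 0.48 [474.7 229.6] [ 0.587 -0.374  0.   ]
viewer_mouth 0.2 [449.1 241.9] [ 0.553 -0.304  0.   ]
tray 0.79 [232.6 274. ] [0.463 0.256 0.   ]
tray 0.16 [308.6 207.1] [0.641 0.065 0.   ]
tray_grip 0.73 [157.  209.6] [0.626 0.455 0.015]
tray_grip 0.6 [278.5 273.6] [0.465 0.138 0.015]
tub 0.55 [306.5 207.4] [0.64 0.07 0.  ]
batt 0.6 [455.9 257.7] [ 0.512 -0.32   0.   ]
batt 0.53 [160.3 207.5] [0.634 0.452 0.   ]
rest_bridge 0.81 [447.8 168.7] [ 0.752 -0.308  0.   ]
brush_jar 0.67 [156.9 206.7] [0.636 0.461 0.   ]
tumbler 0.77 [210.1 189.8] [0.68
[... 152 characters left out ...]
5  0.017]
jewel2 0.52 [488.3 270.4] [ 0.478 -0.399  0.017]
jewel3 0.65 [477.5 232. ] [ 0.577 -0.375  0.017]
jewel3 0.52 [488.3 270.4] [ 0.478 -0.399  0.017]
jewel4 0.65 [477.5 232. ] [ 0.577 -0.375  0.017]
jewel4 0.52 [488.3 270.4] [ 0.478 -0.399  0.017]
jewel5 0.65 [477.5 232. ] [ 0.577 -0.375  0.017]
jewel5 0.52 [488.3 270.4] [ 0.478 -0.399  0.017]
jewel6 0.65 [477.5 232. ] [ 0.577 -0.375  0.017]
jewel6 0.52 [488.3 270.4] [ 0.478 -0.399  0.017]
[[ 0.008 -0.987  0.159  0.379]
 [-1.    -0.013 -0.027  0.053]
 [ 0.028 -0.158 -0.987  1.173]
 [ 0.     0.     0.     1.   ]]
[[ 0.993 -0.069  0.091  0.451]
 [-0.112 -0.732  0.672 -0.852]
 [ 0.02  -0.678 -0.735  1.025]
 [ 0.     0.     0.     1.   ]]
```

View pics/top0.png

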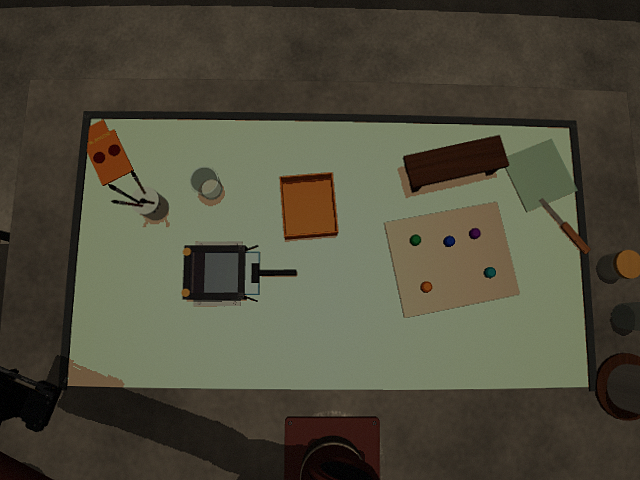

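View pics/side0.png

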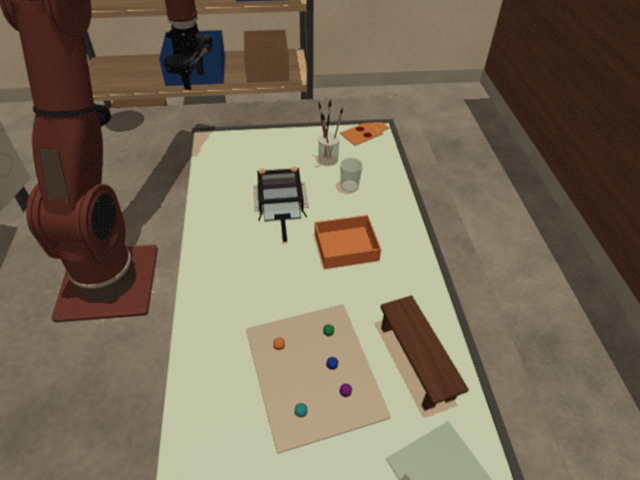

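The top view shows the viewer at (213,272) with its mouth facing right and the handle from (256,272) to (296,272). The tub is at (309,206). Five jewels lie on the batt: green (415,240), blue (449,241), violet (475,233), turquoise (490,272) and amber (426,287). The side view agrees.

```bash
cat >> h.py <<'E'
HUE={'green':(45,80),'blue':(105,128),'violet':(135,165),'turq':(82,103),'amber':(5,20),'red':(0,4)}
def jewels(name,f,z=.017,lim=(.3,.75,-.5,-.1)):
    h=cv2.cvtColor(np.ascontiguousarray(f['frame']),cv2.COLOR_RGB2HSV); out={}
    for c,(a,b) in HUE.items():
        m=((h[...,0]>=a)&(h[...,0]<=b)&(h[...,1]>150)&(h[...,2]>40)).astype(np.uint8)
        n,l,st,ce=cv2.connectedComponentsWithStats(m)
        for i in range(1,n):
            if st[i,4]<12: continue
            p=onz(f,ce[i],z)
            if lim[0]<p[0]<lim[1] and lim[2]<p[1]<lim[3]: out.setdefault(c,[]).append((np.round(p[:2],4),int(st[i,4])))
    return out
def dark(f,u0,u1,v0,v1,thr=45):
    m=f['frame'][v0:v1,u0:u1].max(2)<thr
    v,u=np.nonzero(m); return u+u0,v+v0
E
python3 - <<'E'
from h import *
np.set_printoptions(precision=4,suppress=True)
t=cam('top');s=cam('side')
print(jewels('top',t));print(jewels('side',s))
u,v=dark(t,262,300,262,282)
P=np.array([onz(t,(a,b),.024)[:2] for a,b in zip(u,v)]);print(len(P),P.min(0),P.max(0),P.mean(0))
k=np.polyfit(P[:,1],P[:,0],1);print('x=a*y+b',k)
import sys
for n in ['tray_grip','tray_nose','viewer_mouth','viewer','tub']:
  z={'tray_grip':.015,'tray_nose':.003}.get(n,0)
  for d in r.place_of(n,'side')[:2]: print(n,round(d['p'],2),np.round(d['uv'],1),onz(s,d['uv'],z))
c=cv2.resize(t['frame'][160:320,160:350],None,fx=4,fy=3.7,interpolation=cv2.INTER_CUBIC);cv2.imwrite('pics/crop0.png',c[:,:,::-1])
E
```

```text
{'green': [(array([ 0.5574, -0.2117]), 50)], 'blue': [(array([ 0.5537, -0.2996]), 73)], 'violet': [(array([ 0.5771, -0.3699]), 45)], 'turq': [(array([ 0.4746, -0.4037]), 67)], 'amber': [(array([ 0.7165, -0.215 ]), 29), (array([ 0.4359, -0.2356]), 100)]}
{'green': [(array([ 0.5547, -0.2124]), 69)], 'blue': [(array([ 0.5526, -0.3008]), 89)], 'violet': [(array([ 0.5742, -0.3692]), 94)], 'turq': [(array([ 0.473 , -0.4041]), 94)], 'amber': [(array([ 0.6968, -0.217 ]), 16), (array([ 0.4351, -0.2372]), 95)]}
207 [0.4602 0.0937] [0.4736 0.1789] [0.4669 0.1369]
x=a*y+b [-0.0094  0.4682]
viewer_mouth 0.57 [281.5 210.6] [0.4669 0.2291 0.    ]
viewer 0.96 [278.7 194.2] [0.4623 0.3037 0.    ]
viewer 0.26 [352.2 187.1] [0.6953 0.3163 0.    ]
tub 0.77 [345.7 248.3] [0.6375 0.0596 0.    ]
```

View pics/crop0.png

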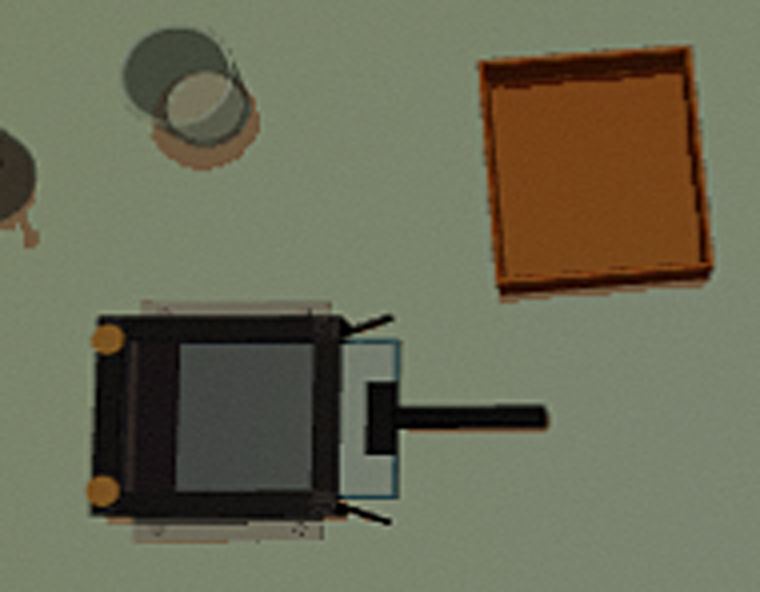

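The crop confirms the tray is about 39 mm out. A black foot block about 50 mm wide sits inside the pan at the handle end.

```bash
cat >> h.py <<'E'
def goto(P,yaw,tilt=0):
    """tool shift (mm, present tool axes) and rotvec to reach P (m) with tool X at world yaw deg, Z down"""
    s=r.get_state();C=R.from_rotvec(s['tcp_rot'])
    c,n=np.cos(np.radians(yaw)),np.sin(np.radians(yaw))
    G=R.from_matrix(np.array([[c,n,0],[n,-c,0],[0,0,-1]]))*R.from_euler('y',-tilt,degrees=True)
    d=(np.array(P)-s['tcp_pos'])*1000
    print('t',round(s['time'],2),'at',np.round(s['tcp_pos'],4),'rot',np.round((C.inv()*G).as_rotvec(),3),'shift now',np.round(C.inv().apply(d),1),'shift after rot',np.round(G.inv().apply(d),1),'F',np.round(s['wrist_force'],1),'w',round(s['gripper_width'],3),round(s['grasp_force'],1))
E
python3 -c "
from h import *
goto((.4667,.1637,.1),90.5)"
```

```text
t 1.25 at [0.2203 0.6115 0.2225] rot [-0.     0.     1.216] shift now [-383.6 -337.7  122.6] shift after rot [-449.9  242.5  122.5] F [ 0.4 -0.4 -0.5] w 0.999 0.0
```

Emit:
{"op": "move_arm", "data": {
  "plan": [
    {"xyz": [0, 0, 0], "rot": [0, 0, 0.152]},
    {"xyz": [0, 0, 0], "rot": [0, 0, 0.152]},
    {"xyz": [0, 0, 0], "rot": [0, 0, 0.152]},
    {"xyz": [0, 0, 0], "rot": [0, 0, 0.152]},
    {"xyz": [0, 0, 0], "rot": [0, 0, 0.152]},
    {"xyz": [0, 0, 0], "rot": [0, 0, 0.152]},
    {"xyz": [0, 0, 0], "rot": [0, 0, 0.152]},
    {"xyz": [0, 0, 0], "rot": [0, 0, 0.152]}
  ],
  "grip": 0.7
}}

```text
time: 2.25
tcp_pos: [0.2203, 0.6115, 0.2225]
tcp_rot: [-2.217, -2.226, 0.0]
wrist_force: [0.8, -0.2, 0.7]
gripper_width: 0.699
grasp_force: 0.0
```

Emit:
{"op": "move_arm", "data": {
  "plan": [
    {"xyz": [-30, 16, 10], "rot": [0, 0, 0]},
    {"xyz": [-45, 24, 12], "rot": [0, 0, 0]},
    {"xyz": [-45, 24, 12], "rot": [0, 0, 0]},
    {"xyz": [-45, 24, 12], "rot": [0, 0, 0]},
    {"xyz": [-45, 24, 12], "rot": [0, 0, 0]},
    {"xyz": [-45, 24, 12], "rot": [0, 0, 0]},
    {"xyz": [-45, 24, 12], "rot": [0, 0, 0]},
    {"xyz": [-45, 24, 12], "rot": [0, 0, 0]},
    {"xyz": [-45, 24, 12], "rot": [0, 0, 0]},
    {"xyz": [-45, 24, 12], "rot": [0, 0, 0]},
    {"xyz": [-15, 10, 4], "rot": [0, 0, 0]},
    {"xyz": [0, 0, 0], "rot": [0, 0, 0]}
  ]
}}

```text
time: 3.75
tcp_pos: [0.4668, 0.1624, 0.1005]
tcp_rot: [2.215, 2.228, -0.001]
wrist_force: [0.6, 1.0, -0.3]
gripper_width: 0.698
grasp_force: 0.0
```

```bash
python3 -c "
from h import *
goto((.4667,.1637,.003),90.5)
w=cam('wrist','w1')
u,v=dark(w,0,640,0,480)
print(proj(w,(.4667,.1637,.024)),proj(w,(.4673,.0937,.024)))"
```

```text
t 3.75 at [0.4668 0.1624 0.1005] rot [-0.     0.    -0.003] shift now [ 1.3 -0.1 97.5] shift after rot [ 1.3 -0.1 97.5] F [ 0.6  1.  -0.3] w 0.698 0.0
(np.float64(322.90676549983004), np.float64(245.85769782261946)) (np.float64(323.3723913613244), np.float64(340.85318290466233))
```

View pics/w1.png

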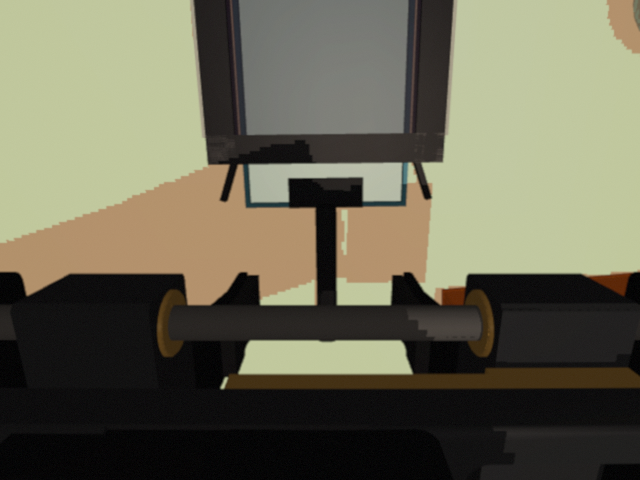

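The wrist view shows the handle at column 326 against the predicted 323, so it is about 2 mm to +x. I'll descend, grip and draw the tray out 150 mm.

Emit:
{"op": "move_arm", "data": {
  "plan": [
    {"xyz": [1, 2, 30], "rot": [0, 0, 0]},
    {"xyz": [0, 0, 30], "rot": [0, 0, 0]},
    {"xyz": [0, 0, 20], "rot": [0, 0, 0]},
    {"xyz": [0, 0, 17], "rot": [0, 0, 0]},
    {"xyz": [0, 0, 0], "rot": [0, 0, 0]},
    {"xyz": [0, 0, 0], "rot": [0, 0, 0]}
  ]
}}

```text
time: 4.55
tcp_pos: [0.4687, 0.1652, 0.0042]
tcp_rot: [2.211, 2.232, 0.001]
wrist_force: [1.0, 0.2, -0.4]
gripper_width: 0.701
grasp_force: 0.0
```

Emit:
{"op": "move_arm", "data": {
  "plan": [
    {"xyz": [0, 0, 0], "rot": [0, 0, 0]},
    {"xyz": [0, 0, 0], "rot": [0, 0, 0]},
    {"xyz": [0, 0, 0], "rot": [0, 0, 0]},
    {"xyz": [0, 0, 0], "rot": [0, 0, 0]},
    {"xyz": [0, 0, 0], "rot": [0, 0, 0]},
    {"xyz": [0, 0, 0], "rot": [0, 0, 0]}
  ],
  "grip": 0,
  "newtons": 40
}}

```text
time: 5.3
tcp_pos: [0.4683, 0.1647, 0.0035]
tcp_rot: [-2.211, -2.231, 0.0]
wrist_force: [-0.5, 0.6, 0.4]
gripper_width: 0.153
grasp_force: 40.0
```

Emit:
{"op": "move_arm", "data": {
  "plan": [
    {"xyz": [-5, 0, 0], "rot": [0, 0, 0]},
    {"xyz": [-15, 0, 0], "rot": [0, 0, 0]},
    {"xyz": [-20, 0, 0], "rot": [0, 0, 0]},
    {"xyz": [-20, 0, 0], "rot": [0, 0, 0]},
    {"xyz": [-20, 0, 0], "rot": [0, 0, 0]},
    {"xyz": [-20, 0, 0], "rot": [0, 0, 0]},
    {"xyz": [-20, 0, 0], "rot": [0, 0, 0]},
    {"xyz": [-15, 0, 0], "rot": [0, 0, 0]},
    {"xyz": [-10, 0, 0], "rot": [0, 0, 0]},
    {"xyz": [-5, 0, 0], "rot": [0, 0, 0]},
    {"xyz": [0, 0, 0], "rot": [0, 0, 0]}
  ]
}}

```text
time: 6.68
tcp_pos: [0.4697, 0.0145, 0.0035]
tcp_rot: [2.212, 2.231, -0.0]
wrist_force: [-0.6, 0.3, -0.7]
gripper_width: 0.162
grasp_force: 40.0
```

Emit:
{"op": "move_arm", "data": {
  "plan": [
    {"xyz": [0, 0, 0], "rot": [0, 0, 0]},
    {"xyz": [0, 0, 0], "rot": [0, 0, 0]},
    {"xyz": [0, 0, -10], "rot": [0, 0, 0]},
    {"xyz": [0, 0, -30], "rot": [0, 0, 0]},
    {"xyz": [0, 0, -40], "rot": [0, 0, 0]},
    {"xyz": [0, 0, -40], "rot": [0, 0, 0]},
    {"xyz": [-45, 15, 0], "rot": [0, 0, 0]},
    {"xyz": [-45, 15, 0], "rot": [0, 0, 0]},
    {"xyz": [-45, 15, 0], "rot": [0, 0, 0]},
    {"xyz": [-45, 15, 0], "rot": [0, 0, 0]},
    {"xyz": [-20, 10, 0], "rot": [0, 0, 0]}
  ],
  "grip": 0.5
}}

```text
time: 8.05
tcp_pos: [0.5417, -0.1876, 0.1244]
tcp_rot: [2.214, 2.227, -0.001]
wrist_force: [-0.2, 1.5, -0.2]
gripper_width: 0.501
grasp_force: 0.0
```

Emit:
{"op": "move_arm", "data": {
  "plan": [
    {"xyz": [0, 0, 0], "rot": [0, 0, -0.174]},
    {"xyz": [0, 0, 0], "rot": [0, 0, -0.174]},
    {"xyz": [0, 0, 0], "rot": [0, 0, -0.174]},
    {"xyz": [0, 0, 0], "rot": [0, 0, -0.174]},
    {"xyz": [0, 0, 0], "rot": [0, 0, -0.174]},
    {"xyz": [0, 0, 0], "rot": [0, 0, -0.174]},
    {"xyz": [0, 0, 0], "rot": [0, 0, -0.174]},
    {"xyz": [0, 0, 0], "rot": [0, 0, -0.174]},
    {"xyz": [0, 0, 0], "rot": [0, 0, -0.17]},
    {"xyz": [0, 0, 0], "rot": [0, 0, 0]}
  ]
}}

```text
time: 9.3
tcp_pos: [0.5415, -0.1847, 0.1242]
tcp_rot: [0.001, 3.141, -0.0]
wrist_force: [-0.7, -1.0, -0.6]
gripper_width: 0.499
grasp_force: 0.0
```

```bash
cat >> h.py <<'E'
def handle(t,u0,u1,v0,v1):
    u,v=dark(t,u0,u1,v0,v1)
    P=np.array([onz(t,(a,b),.024)[:2] for a,b in zip(u,v)]);k=np.polyfit(P[:,1],P[:,0],1)
    print('handle n',len(P),P.min(0),P.max(0),'x=',k)
E
python3 -c "
from h import *
np.set_printoptions(precision=4,suppress=True)
goto((.556,-.212,.1),180)
t=cam('top','top1');print(jewels('t',t))
c=[proj(t,(.469,y,.024)) for y in (-.055,.03)];print(c)
handle(t,int(c[1][0]),int(c[0][0])+8,int(c[0][1])-10,int(c[0][1])+10)
c=cv2.resize(t['frame'][160:320,200:390],None,fx=4,fy=3.7,interpolation=cv2.INTER_CUBIC);cv2.imwrite('pics/crop1.png',c[:,:,::-1])
"
```

```text
t 9.3 at [ 0.5415 -0.1847  0.1242] rot [-0.     0.001 -0.001] shift now [-14.5 -27.3  24.3] shift after rot [-14.5 -27.3  24.2] F [-0.7 -1.  -0.6] w 0.499 0.0
{'turq': [(array([ 0.4733, -0.4075]), 50)], 'amber': [(array([ 0.5072, -0.3138]), 9075), (array([ 0.7042, -0.45  ]), 14), (array([ 0.6903, -0.3016]), 25), (array([ 0.6864, -0.4483]), 17), (array([ 0.6437, -0.2886]), 78), (array([ 0.6679, -0.3257]), 20), (array([ 0.6627, -0.4423]), 13), (array([ 0.6294, -0.4359]), 12), (array([ 0.6005, -0.2686]), 20), (array([ 0.6058, -0.4266]), 13), (array([ 0.6048, -0.4444]), 13), (array([ 0.5792, -0.4371]), 30), (array([ 0.5597, -0.291 ]), 54), (array([ 0.5439, -0.4209]), 24), (array([ 0.4997, -0.3931]), 18), (array([ 0.4786, -0.394 ]), 14)], 'red': [(array([ 0.7472, -0.3392]), 22), (array([ 0.708 , -0.3098]), 103), (array([ 0.7364, -0.3593]), 25), (array([ 0.3909, -0.303 ]), 6373), (array([ 0.6992, -0.4494]), 21), (array([ 0.6211, -0.4496]), 163), (array([ 0.6384, -0.4365]), 127), (array([ 0.647 , -0.2877]), 25), (array([ 0.6063, -0.2698]), 41), (array([ 0.3659, -0.2312]), 25)]}
[(np.float64(355.32399848778164), np.float64(272.4598216219143)), (np.float64(321.4907413876254), np.float64(272.12015134035676))]
handle n 175 [ 0.4643 -0.0542] [0.4752 0.0313] x= [-0.01    0.4696]
```

View pics/crop1.png

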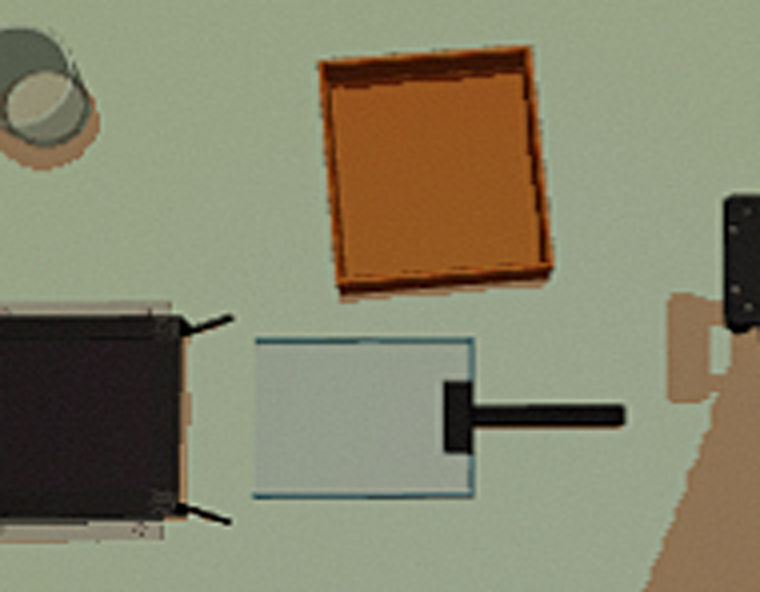

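The tray is clear of the viewer, with its origin near (0.4685, 0.110) at yaw 90.6°. Next I pick the green jewel.

Emit:
{"op": "move_arm", "data": {
  "plan": [
    {"xyz": [-14, -27, 30], "rot": [0, 0, 0]},
    {"xyz": [0, 0, 35], "rot": [0, 0, 0]},
    {"xyz": [0, 0, 30], "rot": [0, 0, 0]},
    {"xyz": [0, 0, 18.5], "rot": [0, 0, 0]},
    {"xyz": [0, 0, 0], "rot": [0, 0, 0]}
  ],
  "grip": 0.7
}}

```text
time: 9.98
tcp_pos: [0.5556, -0.2118, 0.01]
tcp_rot: [-0.003, -3.141, 0.0]
wrist_force: [-0.2, -0.4, 0.3]
gripper_width: 0.698
grasp_force: 0.0
```

Emit:
{"op": "move_arm", "data": {
  "plan": [
    {"xyz": [0, 0, 0], "rot": [0, 0, 0]},
    {"xyz": [0, 0, 0], "rot": [0, 0, 0]},
    {"xyz": [0, 0, 0], "rot": [0, 0, 0]},
    {"xyz": [0, 0, 0], "rot": [0, 0, 0]},
    {"xyz": [0, 0, -15], "rot": [0, 0, 0]},
    {"xyz": [0, 0, -35], "rot": [0, 0, 0]}
  ],
  "grip": 0.1,
  "newtons": 15
}}

```text
time: 10.72
tcp_pos: [0.5544, -0.2114, 0.0602]
tcp_rot: [0.0, -3.139, -0.0]
wrist_force: [-0.6, 0.2, 1.0]
gripper_width: 0.317
grasp_force: 15.0
```

```bash
python3 -c "
from h import *
goto((.4346,.098,.0065),180)
s=cam('side','s2');print(jewels('s',s))
goto((.4346,.098,.0065),180)
"
```

```text
t 10.72 at [ 0.5544 -0.2114  0.0602] rot [ 0.    -0.003  0.   ] shift now [119.7 309.4  54.1] shift after rot [119.8 309.4  53.7] F [-0.6  0.2  1. ] w 0.317 15.0
{'blue': [(array([ 0.5531, -0.3   ]), 97)], 'violet': [(array([ 0.5741, -0.369 ]), 93)], 'turq': [(array([ 0.4729, -0.4044]), 80)], 'amber': [(array([ 0.4354, -0.2369]), 98)]}
t 10.78 at [ 0.5574 -0.2128  0.0658] rot [-0.001  0.005 -0.001] shift now [123.2 310.8  58.4] shift after rot [122.8 310.8  59.3] F [ 2.4 -1.2  3.4] w 0.313 15.0
```

Emit:
{"op": "move_arm", "data": {
  "plan": [
    {"xyz": [10, 20, 0], "rot": [0, 0, 0]},
    {"xyz": [19, 45, 0], "rot": [0, 0, 0]},
    {"xyz": [19, 50, 0], "rot": [0, 0, 0]},
    {"xyz": [19, 50, 0], "rot": [0, 0, 0]},
    {"xyz": [19, 50, 0], "rot": [0, 0, 0]},
    {"xyz": [19, 50, 0], "rot": [0, 0, 0]},
    {"xyz": [15, 40, 0], "rot": [0, 0, 0]},
    {"xyz": [0, 5, 20], "rot": [0, 0, 0]},
    {"xyz": [0, 0, 15], "rot": [0, 0, 0]},
    {"xyz": [0, 0, 10], "rot": [0, 0, 0]},
    {"xyz": [0, 0, 4], "rot": [0, 0, 0]},
    {"xyz": [0, 0, 0], "rot": [0, 0, 0]}
  ]
}}

```text
time: 12.28
tcp_pos: [0.4355, 0.0977, 0.011]
tcp_rot: [-0.001, -3.141, 0.001]
wrist_force: [0.5, -0.5, -0.0]
gripper_width: 0.317
grasp_force: 15.0
```

```bash
python3 -c "
from h import *
goto((.4346,.098,.0065),180)
"
```

```text
t 12.28 at [0.4355 0.0977 0.011 ] rot [-0.    -0.    -0.001] shift now [0.9 0.3 4.5] shift after rot [0.9 0.3 4.5] F [ 0.5 -0.5 -0. ] w 0.317 15.0
```

Emit:
{"op": "move_arm", "data": {
  "plan": [
    {"xyz": [1, 0, 3], "rot": [0, 0, 0]},
    {"xyz": [0, 0, 1.5], "rot": [0, 0, 0]},
    {"xyz": [0, 0, 0], "rot": [0, 0, 0]}
  ]
}}

```text
time: 12.65
tcp_pos: [0.4344, 0.0983, 0.0066]
tcp_rot: [0.0, -3.142, 0.0]
wrist_force: [0.3, -0.3, -0.7]
gripper_width: 0.316
grasp_force: 15.0
```

Emit:
{"op": "move_arm", "data": {
  "plan": [
    {"xyz": [0, 0, 0], "rot": [0, 0, 0]},
    {"xyz": [0, 0, 0], "rot": [0, 0, 0]},
    {"xyz": [0, 0, -20], "rot": [0, 0, 0]},
    {"xyz": [0, 0, -40], "rot": [0, 0, 0]},
    {"xyz": [-10, -30, 0], "rot": [0, 0, 0]},
    {"xyz": [-18, -60, 0], "rot": [0, 0, 0]},
    {"xyz": [-18, -60, 0], "rot": [0, 0, 0]},
    {"xyz": [-18, -60, 0], "rot": [0, 0, 0]},
    {"xyz": [-18, -60, 0], "rot": [0, 0, 0]},
    {"xyz": [-18, -60, 0], "rot": [0, 0, 0]},
    {"xyz": [-18, -58, 0], "rot": [0, 0, 0]},
    {"xyz": [0, -10, 0], "rot": [0, 0, 0]}
  ],
  "grip": 0.43
}}

```text
time: 14.15
tcp_pos: [0.5518, -0.3041, 0.0664]
tcp_rot: [-0.007, -3.141, 0.005]
wrist_force: [-0.4, -0.6, 0.7]
gripper_width: 0.432
grasp_force: 0.0
```

```bash
cat >> h.py <<'E'
TR=(.38,.56,0,.2)
def look(P,yaw=180,save=None):
    np.set_printoptions(precision=4,suppress=True)
    s=cam('side',save);t=cam('top')
    print('batt',jewels('s',s)); print('tray side',jewels('s',s,.012,TR));print('tray top',jewels('t',t,.012,TR))
    goto(P,yaw)
E
python3 -c "
from h import *
look((.553,-.300,.010),save='s3')
"
```

```text
batt {'violet': [(array([ 0.5739, -0.3692]), 95)], 'turq': [(array([ 0.4727, -0.4047]), 76)], 'amber': [(array([ 0.6099, -0.1046]), 38), (array([ 0.5565, -0.1195]), 68), (array([ 0.635 , -0.1083]), 15), (array([ 0.5785, -0.133 ]), 49), (array([ 0.631 , -0.1303]), 16), (array([ 0.4354, -0.2376]), 114)]}
tray side {'amber': [(array([0.5211, 0.1825]), 21), (array([0.4885, 0.1878]), 20), (array([0.4727, 0.157 ]), 26), (array([0.5193, 0.1598]), 29), (array([0.5536, 0.1362]), 41), (array([0.4957, 0.1457]), 14), (array([0.5058, 0.1085]), 35), (array([0.5314, 0.1135]), 15), (array([0.5112, 0.062 ]), 45)]}
tray top {}
t 14.25 at [ 0.5515 -0.3005  0.0661] rot [-0.001 -0.001 -0.002] shift now [-1.5  0.5 56.1] shift after rot [-1.5  0.5 56.1] F [-0.2 -0.1 -0.1] w 0.431 0.0
```

```bash
python3 -c "
from h import *
t=cam('top')
s=cv2.imread('pics/s3.png')
a=t['frame'][200:340,220:420,::-1];b=s[150:430,180:420]
a=cv2.resize(a,None,fx=2,fy=2);
o=np.zeros((280,640,3),np.uint8);o[:,:400]=a;o[:,400:640]=b;cv2.imwrite('pics/m3.png',o)
"
```

```text
(no output)
```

View pics/m3.png

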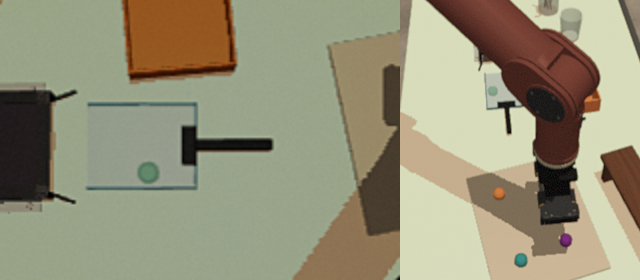

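The green jewel is on the tray at crop (148,173), looking pale through the reflection. I'll carry on with blue and run its pick and transit together.

Emit:
{"op": "move_arm", "data": {
  "plan": [
    {"xyz": [-1, 0, 0], "rot": [0, 0, 0]},
    {"xyz": [0, 0, 20], "rot": [0, 0, 0]},
    {"xyz": [0, 0, 25], "rot": [0, 0, 0]},
    {"xyz": [0, 0, 11], "rot": [0, 0, 0]},
    {"xyz": [0, 0, 0], "rot": [0, 0, 0]}
  ],
  "grip": 0.7
}}

```text
time: 14.92
tcp_pos: [0.553, -0.2982, 0.0098]
tcp_rot: [0.001, -3.141, -0.001]
wrist_force: [-0.1, 0.2, 0.2]
gripper_width: 0.691
grasp_force: 0.0
```

Emit:
{"op": "move_arm", "data": {
  "plan": [
    {"xyz": [0, 0, 0], "rot": [0, 0, 0]},
    {"xyz": [0, 0, 0], "rot": [0, 0, 0]},
    {"xyz": [0, 0, 0], "rot": [0, 0, 0]},
    {"xyz": [0, 0, 0], "rot": [0, 0, 0]},
    {"xyz": [0, 0, -15], "rot": [0, 0, 0]},
    {"xyz": [0, 0, -35], "rot": [0, 0, 0]}
  ],
  "grip": 0.1
}}

```text
time: 15.68
tcp_pos: [0.5524, -0.2985, 0.0606]
tcp_rot: [0.0, -3.139, -0.001]
wrist_force: [1.3, -0.5, 0.2]
gripper_width: 0.312
grasp_force: 15.0
```

Emit:
{"op": "move_arm", "data": {
  "plan": [
    {"xyz": [2, 20, 0], "rot": [0, 0, 0]},
    {"xyz": [6, 45, 0], "rot": [0, 0, 0]},
    {"xyz": [6, 50, 0], "rot": [0, 0, 0]},
    {"xyz": [6, 50, 0], "rot": [0, 0, 0]},
    {"xyz": [6, 50, 0], "rot": [0, 0, 0]},
    {"xyz": [6, 50, 0], "rot": [0, 0, 0]},
    {"xyz": [6, 50, 0], "rot": [0, 0, 0]},
    {"xyz": [6, 50, 0], "rot": [0, 0, 0]},
    {"xyz": [6, 33, 0], "rot": [0, 0, 0]},
    {"xyz": [0, 0, 20], "rot": [0, 0, 0]},
    {"xyz": [0, 0, 20], "rot": [0, 0, 0]},
    {"xyz": [0, 0, 0], "rot": [0, 0, 0]}
  ]
}}

```text
time: 17.18
tcp_pos: [0.5017, 0.0991, 0.0196]
tcp_rot: [0.001, -3.139, 0.002]
wrist_force: [0.6, -0.2, -0.8]
gripper_width: 0.315
grasp_force: 15.0
```

```bash
python3 -c "
from h import *
goto((.5026,.098,.0065),180)
"
```

```text
t 17.18 at [0.5017 0.0991 0.0196] rot [-0.001 -0.003  0.001] shift now [-1.  -1.1 13.1] shift after rot [-0.9 -1.1 13.1] F [ 0.6 -0.2 -0.8] w 0.315 15.0
```

Emit:
{"op": "move_arm", "data": {
  "plan": [
    {"xyz": [-1, -1, 9], "rot": [0, 0, 0]},
    {"xyz": [0, 0, 4], "rot": [0, 0, 0]},
    {"xyz": [0, 0, 0], "rot": [0, 0, 0]}
  ]
}}

```text
time: 17.55
tcp_pos: [0.5042, 0.0979, 0.0076]
tcp_rot: [-0.0, -3.141, 0.0]
wrist_force: [-0.4, -0.5, 0.3]
gripper_width: 0.314
grasp_force: 15.0
```

Emit:
{"op": "move_arm", "data": {
  "plan": [
    {"xyz": [0, 0, 0], "rot": [0, 0, 0]},
    {"xyz": [0, 0, 0], "rot": [0, 0, 0]},
    {"xyz": [0, 0, -20], "rot": [0, 0, 0]},
    {"xyz": [0, 0, -40], "rot": [0, 0, 0]}
  ],
  "grip": 0.43
}}

```text
time: 18.05
tcp_pos: [0.5031, 0.0976, 0.0672]
tcp_rot: [0.0, -3.139, 0.002]
wrist_force: [1.0, -0.9, 1.0]
gripper_width: 0.428
grasp_force: 0.0
```

Emit:
{"op": "move_arm", "data": {
  "plan": [
    {"xyz": [-5, -30, 0], "rot": [0, 0, 0]},
    {"xyz": [-9, -55, 0], "rot": [0, 0, 0]},
    {"xyz": [-9, -55, 0], "rot": [0, 0, 0]},
    {"xyz": [-9, -55, 0], "rot": [0, 0, 0]},
    {"xyz": [-9, -55, 0], "rot": [0, 0, 0]},
    {"xyz": [-9, -55, 0], "rot": [0, 0, 0]},
    {"xyz": [-9, -55, 0], "rot": [0, 0, 0]},
    {"xyz": [-9, -55, 0], "rot": [0, 0, 0]},
    {"xyz": [-5, -53, 0], "rot": [0, 0, 0]},
    {"xyz": [0, 0, 0], "rot": [0, 0, 0]}
  ],
  "grip": 0.7
}}

```text
time: 19.3
tcp_pos: [0.5752, -0.3759, 0.0676]
tcp_rot: [-0.01, -3.141, 0.005]
wrist_force: [-0.4, -0.1, -0.5]
gripper_width: 0.703
grasp_force: 0.0
```

```bash
sed -i "s/ print('batt'.*/ print('batt',jewels('s',s))/" h.py; python3 -c "
from h import *
look((.5755,-.3696,.010))
w=cam('wrist');print('wrist',jewels('w',w))
"
```

```text
batt {'turq': [(array([ 0.4728, -0.4045]), 77)], 'amber': [(array([ 0.661 , -0.1377]), 27), (array([ 0.593 , -0.1505]), 28), (array([ 0.614 , -0.1699]), 52), (array([ 0.6538, -0.1797]), 29), (array([ 0.5811, -0.1686]), 15), (array([ 0.665 , -0.2148]), 71), (array([ 0.6417, -0.2004]), 13), (array([ 0.6067, -0.2153]), 29), (array([ 0.6304, -0.2252]), 39), (array([ 0.5856, -0.2254]), 29), (array([ 0.4351, -0.2378]), 111), (array([ 0.6163, -0.2542]), 19)]}
t 19.4 at [ 0.577  -0.3704  0.0672] rot [ 0.    -0.001 -0.001] shift now [ 1.4  0.8 57.2] shift after rot [ 1.5  0.8 57.2] F [ 1.   0.9 -0. ] w 0.699 0.0
wrist {'violet': [(array([ 0.5755, -0.3681]), 1696)], 'turq': [(array([ 0.4737, -0.4034]), 2316)], 'amber': [(array([ 0.4452, -0.2388]), 1227), (array([ 0.6194, -0.4685]), 1016), (array([ 0.6197, -0.2725]), 1014), (array([ 0.6604, -0.2869]), 6625)]}
```

Emit:
{"op": "move_arm", "data": {
  "plan": [
    {"xyz": [1, 2, 20], "rot": [0, 0, 0]},
    {"xyz": [0, 0, 25], "rot": [0, 0, 0]},
    {"xyz": [0, 0, 12], "rot": [0, 0, 0]},
    {"xyz": [0, 0, 0], "rot": [0, 0, 0]}
  ]
}}

```text
time: 19.95
tcp_pos: [0.5763, -0.3668, 0.0099]
tcp_rot: [0.002, -3.141, -0.001]
wrist_force: [-0.4, -0.2, 0.4]
gripper_width: 0.697
grasp_force: 0.0
```

Emit:
{"op": "move_arm", "data": {
  "plan": [
    {"xyz": [0, 0, 0], "rot": [0, 0, 0]},
    {"xyz": [0, 0, 0], "rot": [0, 0, 0]},
    {"xyz": [0, 0, 0], "rot": [0, 0, 0]},
    {"xyz": [0, 0, 0], "rot": [0, 0, 0]},
    {"xyz": [0, 0, -15], "rot": [0, 0, 0]},
    {"xyz": [0, 0, -35], "rot": [0, 0, 0]}
  ],
  "grip": 0.1
}}

```text
time: 20.7
tcp_pos: [0.5754, -0.3675, 0.0605]
tcp_rot: [0.0, -3.139, -0.002]
wrist_force: [0.6, 0.7, 1.1]
gripper_width: 0.312
grasp_force: 15.0
```

Emit:
{"op": "move_arm", "data": {
  "plan": [
    {"xyz": [5, 20, 0], "rot": [0, 0, 0]},
    {"xyz": [10, 44, 0], "rot": [0, 0, 0]},
    {"xyz": [12, 52, 0], "rot": [0, 0, 0]},
    {"xyz": [12, 52, 0], "rot": [0, 0, 0]},
    {"xyz": [12, 52, 0], "rot": [0, 0, 0]},
    {"xyz": [12, 52, 0], "rot": [0, 0, 0]},
    {"xyz": [12, 52, 0], "rot": [0, 0, 0]},
    {"xyz": [12, 52, 0], "rot": [0, 0, 0]},
    {"xyz": [12, 52, 0], "rot": [0, 0, 0]},
    {"xyz": [8, 46, 0], "rot": [0, 0, 0]},
    {"xyz": [0, 0, 20], "rot": [0, 0, 0]},
    {"xyz": [0, 0, 20], "rot": [0, 0, 0]}
  ]
}}

```text
time: 22.2
tcp_pos: [0.4699, 0.1069, 0.0213]
tcp_rot: [-0.002, 3.14, 0.002]
wrist_force: [-0.1, -0.8, -1.2]
gripper_width: 0.314
grasp_force: 15.0
```

```bash
python3 -c "
from h import *
c=cam('side')
goto((.4686,.105,.0065),180)
"
```

```text
t 22.25 at [0.4684 0.106  0.0189] rot [-0.001 -0.001  0.001] shift now [-0.2 -1.  12.4] shift after rot [-0.2 -1.  12.4] F [-2.1  0.5 -2.8] w 0.317 15.0
```

Emit:
{"op": "move_arm", "data": {
  "plan": [
    {"xyz": [0, -1, 9], "rot": [0, 0, 0]},
    {"xyz": [0, 0, 4], "rot": [0, 0, 0]},
    {"xyz": [0, 0, 0], "rot": [0, 0, 0]}
  ]
}}

```text
time: 22.62
tcp_pos: [0.4694, 0.1049, 0.0078]
tcp_rot: [0.0, 3.141, 0.0]
wrist_force: [-0.6, -0.3, -0.0]
gripper_width: 0.315
grasp_force: 15.0
```

Emit:
{"op": "move_arm", "data": {
  "plan": [
    {"xyz": [0, 0, 0], "rot": [0, 0, 0]},
    {"xyz": [0, 0, 0], "rot": [0, 0, 0]},
    {"xyz": [0, 0, -20], "rot": [0, 0, 0]},
    {"xyz": [0, 0, -40], "rot": [0, 0, 0]}
  ],
  "grip": 0.43
}}

```text
time: 23.12
tcp_pos: [0.4681, 0.1045, 0.0673]
tcp_rot: [0.0, -3.139, 0.003]
wrist_force: [0.7, 1.2, -0.3]
gripper_width: 0.428
grasp_force: 0.0
```

Emit:
{"op": "move_arm", "data": {
  "plan": [
    {"xyz": [0, -30, 0], "rot": [0, 0, 0]},
    {"xyz": [0, -55, 0], "rot": [0, 0, 0]},
    {"xyz": [0, -55, 0], "rot": [0, 0, 0]},
    {"xyz": [0, -55, 0], "rot": [0, 0, 0]},
    {"xyz": [0, -55, 0], "rot": [0, 0, 0]},
    {"xyz": [-1, -55, 0], "rot": [0, 0, 0]},
    {"xyz": [-1, -55, 0], "rot": [0, 0, 0]},
    {"xyz": [-1, -55, 0], "rot": [0, 0, 0]},
    {"xyz": [-1, -55, 0], "rot": [0, 0, 0]},
    {"xyz": [-1, -37, 0], "rot": [0, 0, 0]},
    {"xyz": [0, 0, 0], "rot": [0, 0, 0]}
  ],
  "grip": 0.7
}}

```text
time: 24.5
tcp_pos: [0.4729, -0.4055, 0.0677]
tcp_rot: [-0.006, -3.141, 0.003]
wrist_force: [-0.5, 0.7, -0.1]
gripper_width: 0.702
grasp_force: 0.0
```

```bash
python3 -c "
from h import *
look((.4735,-.404,.010))
w=cam('wrist');print('wrist',jewels('w',w))
"
```

```text
batt {'amber': [(array([ 0.5776, -0.1203]), 16), (array([ 0.5407, -0.1199]), 17), (array([ 0.497, -0.135]), 18), (array([ 0.458 , -0.1401]), 12), (array([ 0.523 , -0.1611]), 74), (array([ 0.4722, -0.1965]), 45), (array([ 0.4956, -0.2187]), 37), (array([ 0.457 , -0.2173]), 19), (array([ 0.5165, -0.23  ]), 29), (array([ 0.4271, -0.237 ]), 16), (array([ 0.4566, -0.2394]), 29), (array([ 0.4987, -0.2544]), 12), (array([ 0.4445, -0.2732]), 60), (array([ 0.5223, -0.2616]), 20), (array([ 0.49  , -0.2692]), 13)]}
t 24.6 at [ 0.4742 -0.4016  0.0673] rot [ 0.001 -0.    -0.   ] shift now [ 0.6 -2.4 57.3] shift after rot [ 0.7 -2.4 57.3] F [0.3 1.  0.2] w 0.699 0.0
wrist {'turq': [(array([ 0.4741, -0.4033]), 1702)], 'amber': [(array([ 0.4364, -0.2379]), 2385), (array([ 0.5166, -0.4997]), 1023), (array([ 0.517 , -0.3035]), 1017), (array([ 0.5576, -0.3197]), 6769)]}
```

Emit:
{"op": "move_arm", "data": {
  "plan": [
    {"xyz": [0, -2, 20], "rot": [0, 0, 0]},
    {"xyz": [0, 0, 25], "rot": [0, 0, 0]},
    {"xyz": [0, 0, 12], "rot": [0, 0, 0]},
    {"xyz": [0, 0, 0], "rot": [0, 0, 0]}
  ]
}}

```text
time: 25.15
tcp_pos: [0.4742, -0.4031, 0.0098]
tcp_rot: [0.001, -3.141, -0.002]
wrist_force: [-0.8, 0.5, 0.6]
gripper_width: 0.698
grasp_force: 0.0
```

Emit:
{"op": "move_arm", "data": {
  "plan": [
    {"xyz": [0, 0, 0], "rot": [0, 0, 0]},
    {"xyz": [0, 0, 0], "rot": [0, 0, 0]},
    {"xyz": [0, 0, 0], "rot": [0, 0, 0]},
    {"xyz": [0, 0, 0], "rot": [0, 0, 0]},
    {"xyz": [0, 0, -15], "rot": [0, 0, 0]},
    {"xyz": [0, 0, -35], "rot": [0, 0, 0]}
  ],
  "grip": 0.1
}}

```text
time: 25.9
tcp_pos: [0.4735, -0.4034, 0.0607]
tcp_rot: [-0.0, -3.139, -0.002]
wrist_force: [0.4, -0.5, 0.1]
gripper_width: 0.31
grasp_force: 15.0
```

Emit:
{"op": "move_arm", "data": {
  "plan": [
    {"xyz": [0, 20, 0], "rot": [0, 0, 0]},
    {"xyz": [4, 45, 0], "rot": [0, 0, 0]},
    {"xyz": [4, 55, 0], "rot": [0, 0, 0]},
    {"xyz": [4, 55, 0], "rot": [0, 0, 0]},
    {"xyz": [4, 55, 0], "rot": [0, 0, 0]},
    {"xyz": [4, 55, 0], "rot": [0, 0, 0]},
    {"xyz": [4, 55, 0], "rot": [0, 0, 0]},
    {"xyz": [4, 55, 0], "rot": [0, 0, 0]},
    {"xyz": [4, 55, 0], "rot": [0, 0, 0]},
    {"xyz": [4, 55, 0], "rot": [0, 0, 0]},
    {"xyz": [4, 40, 0], "rot": [0, 0, 0]},
    {"xyz": [0, 10, 0], "rot": [0, 0, 0]}
  ]
}}

```text
time: 27.4
tcp_pos: [0.4342, 0.1536, 0.0615]
tcp_rot: [-0.006, 3.141, 0.002]
wrist_force: [0.4, -0.1, -0.8]
gripper_width: 0.315
grasp_force: 15.0
```

```bash
python3 -c "
from h import *
c=cam('side')
goto((.434,.152,.0065),180)
"
```

```text
t 27.45 at [0.4344 0.1533 0.0614] rot [0.001 0.001 0.003] shift now [ 0.5 -1.4 54.9] shift after rot [ 0.4 -1.3 54.9] F [-0.1  1.2  1.6] w 0.316 15.0
```

Emit:
{"op": "move_arm", "data": {
  "plan": [
    {"xyz": [0, -1, 20], "rot": [0, 0, 0]},
    {"xyz": [0, 0, 20], "rot": [0, 0, 0]},
    {"xyz": [0, 0, 10], "rot": [0, 0, 0]},
    {"xyz": [0, 0, 4.5], "rot": [0, 0, 0]},
    {"xyz": [0, 0, 0], "rot": [0, 0, 0]}
  ]
}}

```text
time: 28.08
tcp_pos: [0.4345, 0.1497, 0.0063]
tcp_rot: [0.001, 3.141, -0.0]
wrist_force: [0.0, 0.2, -1.5]
gripper_width: 0.317
grasp_force: 15.0
```

Emit:
{"op": "move_arm", "data": {
  "plan": [
    {"xyz": [0, 0, 0], "rot": [0, 0, 0]},
    {"xyz": [0, 0, 0], "rot": [0, 0, 0]},
    {"xyz": [0, 0, -20], "rot": [0, 0, 0]},
    {"xyz": [0, 0, -40], "rot": [0, 0, 0]}
  ],
  "grip": 0.43
}}

```text
time: 28.58
tcp_pos: [0.4332, 0.1495, 0.0659]
tcp_rot: [0.0, -3.139, 0.003]
wrist_force: [0.1, -0.2, -0.2]
gripper_width: 0.428
grasp_force: 0.0
```

Emit:
{"op": "move_arm", "data": {
  "plan": [
    {"xyz": [0, -30, 0], "rot": [0, 0, 0]},
    {"xyz": [-1, -54, 0], "rot": [0, 0, 0]},
    {"xyz": [-1, -55, 0], "rot": [0, 0, 0]},
    {"xyz": [0, -55, 0], "rot": [0, 0, 0]},
    {"xyz": [0, -55, 0], "rot": [0, 0, 0]},
    {"xyz": [0, -55, 0], "rot": [0, 0, 0]},
    {"xyz": [0, -55, 0], "rot": [0, 0, 0]},
    {"xyz": [0, -30, 0], "rot": [0, 0, 0]},
    {"xyz": [0, 0, 0], "rot": [0, 0, 0]}
  ],
  "grip": 0.7
}}

```text
time: 29.7
tcp_pos: [0.4358, -0.2416, 0.0664]
tcp_rot: [0.006, 3.141, -0.002]
wrist_force: [-0.5, 0.3, 0.2]
gripper_width: 0.696
grasp_force: 0.0
```

```bash
python3 -c "
from h import *
look((.436,-.237,.010))
w=cam('wrist');print('wrist',jewels('w',w))
"
```

```text
batt {}
t 29.8 at [ 0.4362 -0.2386  0.066 ] rot [ 0. -0. -0.] shift now [ 0.2  1.5 56. ] shift after rot [ 0.2  1.6 56. ] F [-0.2 -0.8 -0.1] w 0.698 0.0
wrist {'amber': [(array([ 0.4366, -0.2368]), 1879), (array([ 0.4782, -0.3361]), 1013), (array([ 0.4784, -0.1411]), 1010), (array([ 0.5187, -0.1569]), 6738)]}
```

Emit:
{"op": "move_arm", "data": {
  "plan": [
    {"xyz": [0, 2, 20], "rot": [0, 0, 0]},
    {"xyz": [0, 0, 25], "rot": [0, 0, 0]},
    {"xyz": [0, 0, 11], "rot": [0, 0, 0]},
    {"xyz": [0, 0, 0], "rot": [0, 0, 0]}
  ]
}}

```text
time: 30.35
tcp_pos: [0.4363, -0.2362, 0.0099]
tcp_rot: [0.002, -3.141, -0.0]
wrist_force: [1.0, -0.3, -0.5]
gripper_width: 0.698
grasp_force: 0.0
```

Emit:
{"op": "move_arm", "data": {
  "plan": [
    {"xyz": [0, 0, 0], "rot": [0, 0, 0]},
    {"xyz": [0, 0, 0], "rot": [0, 0, 0]},
    {"xyz": [0, 0, 0], "rot": [0, 0, 0]},
    {"xyz": [0, 0, 0], "rot": [0, 0, 0]},
    {"xyz": [0, 0, -15], "rot": [0, 0, 0]},
    {"xyz": [0, 0, -35], "rot": [0, 0, 0]}
  ],
  "grip": 0.1
}}

```text
time: 31.1
tcp_pos: [0.4352, -0.2369, 0.0604]
tcp_rot: [-0.0, -3.139, 0.0]
wrist_force: [0.5, -0.5, 0.6]
gripper_width: 0.316
grasp_force: 15.0
```

Emit:
{"op": "move_arm", "data": {
  "plan": [
    {"xyz": [-4, 20, 0], "rot": [0, 0, 0]},
    {"xyz": [-8, 45, 0], "rot": [0, 0, 0]},
    {"xyz": [-9, 50, 0], "rot": [0, 0, 0]},
    {"xyz": [-9, 50, 0], "rot": [0, 0, 0]},
    {"xyz": [-9, 50, 0], "rot": [0, 0, 0]},
    {"xyz": [-9, 50, 0], "rot": [0, 0, 0]},
    {"xyz": [-9, 50, 0], "rot": [0, 0, 0]},
    {"xyz": [-9, 40, 0], "rot": [0, 0, 0]},
    {"xyz": [0, 24, 0], "rot": [0, 0, 0]},
    {"xyz": [0, 10, 0], "rot": [0, 0, 0]},
    {"xyz": [0, 0, 0], "rot": [0, 0, 0]}
  ]
}}

```text
time: 32.48
tcp_pos: [0.5023, 0.1518, 0.0605]
tcp_rot: [-0.001, 3.141, -0.0]
wrist_force: [0.4, 0.0, 0.2]
gripper_width: 0.311
grasp_force: 15.0
```

```bash
python3 -c "
from h import *
c=cam('side')
goto((.502,.152,.0065),180)
"
```

```text
t 32.52 at [0.5023 0.151  0.0604] rot [-0.     0.    -0.001] shift now [ 0.3  1.  53.9] shift after rot [ 0.3  1.  53.9] F [-0.5 -0.2 -0.7] w 0.313 15.0
```

Emit:
{"op": "move_arm", "data": {
  "plan": [
    {"xyz": [0, 1, 20], "rot": [0, 0, 0]},
    {"xyz": [0, 0, 20], "rot": [0, 0, 0]},
    {"xyz": [0, 0, 10], "rot": [0, 0, 0]},
    {"xyz": [0, 0, 4], "rot": [0, 0, 0]},
    {"xyz": [0, 0, 0], "rot": [0, 0, 0]}
  ]
}}

```text
time: 33.15
tcp_pos: [0.5024, 0.1527, 0.0063]
tcp_rot: [0.001, 3.141, -0.0]
wrist_force: [0.0, 0.4, -0.5]
gripper_width: 0.313
grasp_force: 15.0
```

Emit:
{"op": "move_arm", "data": {
  "plan": [
    {"xyz": [0, 0, 0], "rot": [0, 0, 0]},
    {"xyz": [0, 0, 0], "rot": [0, 0, 0]},
    {"xyz": [0, 0, -20], "rot": [0, 0, 0]},
    {"xyz": [0, 0, -40], "rot": [0, 0, 0]},
    {"xyz": [0, -40, -40], "rot": [0, 0, 0]},
    {"xyz": [0, -50, 0], "rot": [0, 0, 0]},
    {"xyz": [0, -50, 0], "rot": [0, 0, 0]},
    {"xyz": [0, -50, 0], "rot": [0, 0, 0]},
    {"xyz": [0, -50, 0], "rot": [0, 0, 0]},
    {"xyz": [0, -50, 0], "rot": [0, 0, 0]},
    {"xyz": [0, -40, 0], "rot": [0, 0, 0]}
  ],
  "grip": 0.43
}}

```text
time: 34.52
tcp_pos: [0.5021, -0.179, 0.1065]
tcp_rot: [0.001, 3.141, -0.0]
wrist_force: [1.0, -0.6, -0.5]
gripper_width: 0.43
grasp_force: 0.0
```

Emit:
{"op": "move_arm", "data": {
  "plan": [
    {"xyz": [0, 0, 0], "rot": [0, 0, 0.174]},
    {"xyz": [0, 0, 0], "rot": [0, 0, 0.174]},
    {"xyz": [0, 0, 0], "rot": [0, 0, 0.174]},
    {"xyz": [0, 0, 0], "rot": [0, 0, 0.174]},
    {"xyz": [0, 0, 0], "rot": [0, 0, 0.174]},
    {"xyz": [0, 0, 0], "rot": [0, 0, 0.174]},
    {"xyz": [0, 0, 0], "rot": [0, 0, 0.174]},
    {"xyz": [0, 0, 0], "rot": [0, 0, 0.174]},
    {"xyz": [0, 0, 0], "rot": [0, 0, 0.17]},
    {"xyz": [0, 0, 0], "rot": [0, 0, 0]}
  ]
}}

```text
time: 35.78
tcp_pos: [0.5023, -0.1769, 0.1061]
tcp_rot: [2.21, 2.233, -0.001]
wrist_force: [0.2, -0.3, -0.0]
gripper_width: 0.431
grasp_force: 0.0
```

```bash
python3 -c "
from h import *
t=cam('top','t4')
goto((.4696,.0145,.0035),90.5)
handle(t,321,363,262,282)
cv2.imwrite('pics/c4.png',cv2.resize(t['frame'][190:320,180:380],None,fx=3.5,fy=3.5,interpolation=cv2.INTER_CUBIC)[:,:,::-1])
"
```

```text
t 35.83 at [ 0.5023 -0.1769  0.1061] rot [-0.     0.     0.004] shift now [191.8 -30.2 102.6] shift after rot [191.7 -31.  102.6] F [ 0.2  0.5 -1.2] w 0.427 0.0
handle n 175 [ 0.46427649 -0.05419378] [0.4751785  0.03128035] x= [-0.00998381  0.4696103 ]
```

View pics/c4.png

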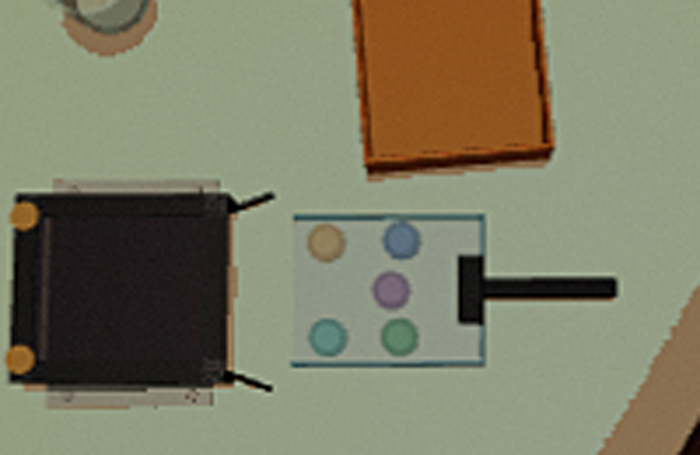

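All five jewels lie flat on the tray and the tray has not moved. I'll regrip and slide it in.

Emit:
{"op": "move_arm", "data": {
  "plan": [
    {"xyz": [40, -6, 0], "rot": [0, 0, 0.004]},
    {"xyz": [55, -9, 0], "rot": [0, 0, 0]},
    {"xyz": [55, -9, 0], "rot": [0, 0, 0]},
    {"xyz": [42, -7, 0], "rot": [0, 0, 0]},
    {"xyz": [0, 0, 30], "rot": [0, 0, 0]},
    {"xyz": [0, 0, 40], "rot": [0, 0, 0]},
    {"xyz": [0, 0, 20], "rot": [0, 0, 0]},
    {"xyz": [0, 0, 12], "rot": [0, 0, 0]},
    {"xyz": [0, 0, 0], "rot": [0, 0, 0]}
  ]
}}

```text
time: 36.95
tcp_pos: [0.47, 0.0145, 0.0039]
tcp_rot: [-2.215, -2.228, 0.001]
wrist_force: [-0.1, -0.2, 0.0]
gripper_width: 0.431
grasp_force: 0.0
```

Emit:
{"op": "move_arm", "data": {
  "plan": [
    {"xyz": [0, 0, 0], "rot": [0, 0, 0]},
    {"xyz": [0, 0, 0], "rot": [0, 0, 0]},
    {"xyz": [0, 0, 0], "rot": [0, 0, 0]},
    {"xyz": [0, 0, 0], "rot": [0, 0, 0]},
    {"xyz": [0, 0, 0], "rot": [0, 0, 0]}
  ],
  "grip": 0,
  "newtons": 40
}}

```text
time: 37.58
tcp_pos: [0.4704, 0.0151, 0.0044]
tcp_rot: [-2.215, -2.227, -0.001]
wrist_force: [-2.6, -0.2, 6.6]
gripper_width: 0.156
grasp_force: 40.0
```

Emit:
{"op": "move_arm", "data": {
  "plan": [
    {"xyz": [4, 0, 0], "rot": [0, 0, 0]},
    {"xyz": [8, -0.5, 0], "rot": [0, 0, 0]},
    {"xyz": [12, -0.5, 0], "rot": [0, 0, 0]},
    {"xyz": [14, 0, 0], "rot": [0, 0, 0]},
    {"xyz": [14, 0, 0], "rot": [0, 0, 0]},
    {"xyz": [14, 0, 0], "rot": [0, 0, 0]},
    {"xyz": [14, 0, 0], "rot": [0, 0, 0]},
    {"xyz": [14, 0, 0], "rot": [0, 0, 0]},
    {"xyz": [12, 0, 0], "rot": [0, 0, 0]},
    {"xyz": [8, 0, 0], "rot": [0, 0, 0]},
    {"xyz": [4, 0, 0], "rot": [0, 0, 0]},
    {"xyz": [0, 0, 0], "rot": [0, 0, 0]}
  ]
}}

```text
time: 39.08
tcp_pos: [0.4691, 0.1333, 0.0045]
tcp_rot: [2.215, 2.227, 0.001]
wrist_force: [-0.4, -1.4, 5.4]
gripper_width: 0.155
grasp_force: 40.0
```

```bash
python3 -c "
from h import *
goto((.4680,.203,.0035),90.5)
"
```

```text
t 39.08 at [0.4691 0.1333 0.0045] rot [ 0.001 -0.    -0.003] shift now [69.7 -0.7  1. ] shift after rot [69.7 -0.5  1. ] F [-0.4 -1.4  5.4] w 0.155 40.0
```

Emit:
{"op": "move_arm", "data": {
  "plan": [
    {"xyz": [4, -0.5, 0], "rot": [0, 0, 0]},
    {"xyz": [8, 0, 0], "rot": [0, 0, 0]},
    {"xyz": [10, 0, 0], "rot": [0, 0, 0]},
    {"xyz": [10, 0, 0], "rot": [0, 0, 0]},
    {"xyz": [10, 0, 0], "rot": [0, 0, 0]},
    {"xyz": [8, 0, 0], "rot": [0, 0, 0]},
    {"xyz": [5, 0, 0], "rot": [0, 0, 0]},
    {"xyz": [3, 0, 0], "rot": [0, 0, 0]},
    {"xyz": [2, 0, 0], "rot": [0, 0, 0]},
    {"xyz": [1, 0, 0], "rot": [0, 0, 0]},
    {"xyz": [1, 0, 0], "rot": [0, 0, 0]},
    {"xyz": [1, 0, 0], "rot": [0, 0, 0]}
  ]
}}

```text
time: 40.58
tcp_pos: [0.4682, 0.1953, 0.0045]
tcp_rot: [2.216, 2.226, 0.0]
wrist_force: [-0.6, -5.8, 8.5]
gripper_width: 0.156
grasp_force: 40.0
```

Emit:
{"op": "move_arm", "data": {
  "plan": [
    {"xyz": [1, 0, 0], "rot": [0, 0, 0]},
    {"xyz": [1, 0, 0], "rot": [0, 0, 0]},
    {"xyz": [1, 0, 0], "rot": [0, 0, 0]},
    {"xyz": [1, 0, 0], "rot": [0, 0, 0]}
  ]
}}

```text
time: 41.08
tcp_pos: [0.4683, 0.1967, 0.0044]
tcp_rot: [2.216, 2.223, -0.003]
wrist_force: [-0.3, -16.3, 15.2]
gripper_width: 0.159
grasp_force: 40.0
```

Emit:
{"op": "move_arm", "data": {
  "plan": [
    {"xyz": [1, 0, 0], "rot": [0, 0, 0]},
    {"xyz": [1, 0, 0], "rot": [0, 0, 0]},
    {"xyz": [0, 0, 0], "rot": [0, 0, 0]}
  ]
}}

```text
time: 41.45
tcp_pos: [0.4684, 0.1968, 0.0044]
tcp_rot: [2.217, 2.22, -0.006]
wrist_force: [-1.9, -20.7, 16.6]
gripper_width: 0.157
grasp_force: 40.0
```

```bash
python3 -c "
from h import *
np.set_printoptions(precision=4,suppress=True)
t=cam('top','t5'); goto((.468,.203,.0035),90.5)
for n in ['viewer','viewer_mouth']:
  for d in r.place_of(n,'top')[:1]: print(n,d['p'],onz(t,d['uv'],0))
# intensity profile of mid row strips from earlier clean picture
g=cv2.imread('pics/t4.png',0)
for v in (247,297):
  row=g[v-1:v+2].mean(0);print(v,row[178:190].astype(int),row[240:256].astype(int))
for u in (183,246): print([onz(t,(u+.5,v),.048)[:2] for v in (247,297)])
cv2.imwrite('pics/c5.png',cv2.resize(t['frame'][225:320,170:330],None,fx=4.5,fy=4.5,interpolation=cv2.INTER_CUBIC)[:,:,::-1])
"
```

```text
t 41.5 at [0.4684 0.1968 0.0044] rot [ 0.     0.005 -0.007] shift now [ 6.2 -0.4  0.9] shift after rot [ 6.2 -0.3  0.9] F [ -2.2 -20.3  16.7] w 0.154 40.0
viewer_mouth 0.39 [ 0.7519 -0.3052  0.    ]
247 [150 149 149 150 153 145  87  39  58  60  60  41] [ 35  37  28  37  33   6  37  98 127  97  93  66  46  44  59  70]
297 [150 151 152 147  97  26  36  48  42  31  21  17] [ 35  37  32  34   0   0  18  72  67  72 105 124 132 145 159 155]
[array([0.5251, 0.3717]), array([0.4026, 0.3651])]
[array([0.527 , 0.2161]), array([0.4046, 0.212 ])]
```

View pics/c5.png

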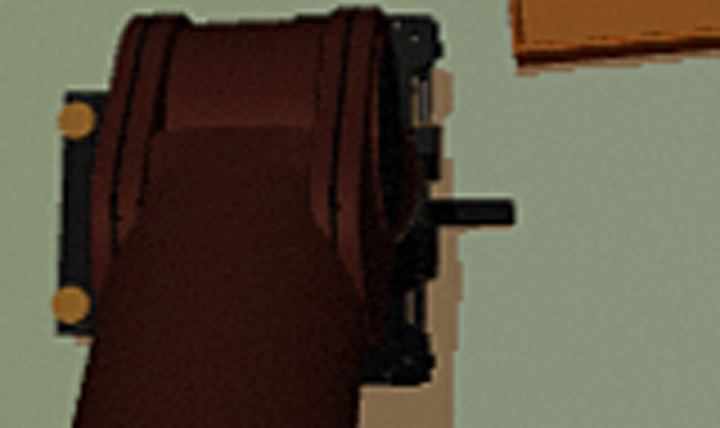

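Position stopped changing while the push rose to 20 N, so the tray is against the stop. I'll release, back off and wait for the viewing time.

Emit:
{"op": "move_arm", "data": {
  "plan": [
    {"xyz": [-2, 0, 0], "rot": [0, 0, 0]},
    {"xyz": [-1, 0, 0], "rot": [0, 0, 0]},
    {"xyz": [0, 0, 0], "rot": [0, 0, 0]}
  ]
}}

```text
time: 41.98
tcp_pos: [0.4684, 0.1967, 0.0045]
tcp_rot: [2.216, 2.223, -0.001]
wrist_force: [1.1, -10.2, 10.9]
gripper_width: 0.158
grasp_force: 40.0
```

Emit:
{"op": "move_arm", "data": {
  "plan": [
    {"xyz": [0, 0, 0], "rot": [0, 0, 0]},
    {"xyz": [0, 0, 0], "rot": [0, 0, 0]},
    {"xyz": [0, 0, -10], "rot": [0, 0, 0]},
    {"xyz": [0, 0, -30], "rot": [0, 0, 0]},
    {"xyz": [0, 0, -40], "rot": [0, 0, 0]},
    {"xyz": [-40, 0, -30], "rot": [0, 0, 0]},
    {"xyz": [-50, 0, 0], "rot": [0, 0, 0]},
    {"xyz": [-50, 0, 0], "rot": [0, 0, 0]},
    {"xyz": [-50, 0, 0], "rot": [0, 0, 0]},
    {"xyz": [-50, 0, 0], "rot": [0, 0, 0]},
    {"xyz": [-50, 0, 0], "rot": [0, 0, 0]},
    {"xyz": [-30, 0, 0], "rot": [0, 0, 0]}
  ],
  "grip": 0.43
}}

```text
time: 43.48
tcp_pos: [0.4691, -0.1235, 0.1146]
tcp_rot: [2.218, 2.224, 0.001]
wrist_force: [0.3, 0.8, -0.5]
gripper_width: 0.43
grasp_force: 0.0
```

```bash
python3 -c "
from h import *
np.set_printoptions(precision=4,suppress=True)
t=cam('top','t6');s=cam('side'); goto((.468,.203,.0035),90.5)
c=[proj(t,(.468,y,.024)) for y in (.12,.2)]; handle(t,int(c[1][0]),int(c[0][0])+12,262,282)
a=cv2.resize(t['frame'][235:310,170:300],None,fx=4,fy=4,interpolation=cv2.INTER_CUBIC);b=cv2.resize(s['frame'][150:250,235:320],None,fx=3,fy=3,interpolation=cv2.INTER_CUBIC)
o=np.zeros((300,800,3),np.uint8);o[:,:520]=a;o[:,520:775]=b
cv2.imwrite('pics/c6.png',o[:,:,::-1])
"
```

```text
t 43.58 at [ 0.4688 -0.1249  0.1147] rot [ 0.001  0.001 -0.009] shift now [328.   -1.1 110.8] shift after rot [327.9   2.  111.2] F [ 0.5 -0.5 -0.3] w 0.43 0.0
handle n 158 [0.4624 0.1262] [0.4753 0.2014] x= [-0.0099  0.4696]
```

View pics/c6.png

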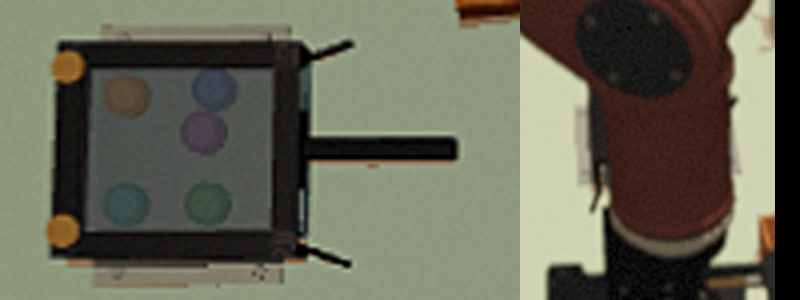

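The tray is fully home, with its rim flush at the mouth and the five jewels visible through the filter. I'll wait out the three seconds, then return.

Emit:
{"op": "move_arm", "data": {
  "plan": [
    {"xyz": [0, 0, 0], "rot": [0, 0, -0.008]},
    {"xyz": [0, 0, 0], "rot": [0, 0, 0]},
    {"xyz": [0, 0, 0], "rot": [0, 0, 0]},
    {"xyz": [0, 0, 0], "rot": [0, 0, 0]},
    {"xyz": [0, 0, 0], "rot": [0, 0, 0]},
    {"xyz": [0, 0, 0], "rot": [0, 0, 0]},
    {"xyz": [0, 0, 0], "rot": [0, 0, 0]},
    {"xyz": [0, 0, 0], "rot": [0, 0, 0]},
    {"xyz": [0, 0, 0], "rot": [0, 0, 0]},
    {"xyz": [0, 0, 0], "rot": [0, 0, 0]},
    {"xyz": [0, 0, 0], "rot": [0, 0, 0]},
    {"xyz": [0, 0, 0], "rot": [0, 0, 0]}
  ]
}}

```text
time: 45.08
tcp_pos: [0.4693, -0.1212, 0.1141]
tcp_rot: [2.207, 2.236, -0.0]
wrist_force: [-0.1, -0.1, 0.8]
gripper_width: 0.431
grasp_force: 0.0
```

Emit:
{"op": "move_arm", "data": {
  "plan": [
    {"xyz": [0, 0, 0], "rot": [0, 0, 0]},
    {"xyz": [0, 0, 0], "rot": [0, 0, 0]},
    {"xyz": [0, 0, 0], "rot": [0, 0, 0]},
    {"xyz": [0, 0, 0], "rot": [0, 0, 0]},
    {"xyz": [0, 0, 0], "rot": [0, 0, 0]},
    {"xyz": [0, 0, 0], "rot": [0, 0, 0]},
    {"xyz": [0, 0, 0], "rot": [0, 0, 0]},
    {"xyz": [0, 0, 0], "rot": [0, 0, 0]},
    {"xyz": [0, 0, 0], "rot": [0, 0, 0]},
    {"xyz": [0, 0, 0], "rot": [0, 0, 0]},
    {"xyz": [0, 0, 0], "rot": [0, 0, 0]},
    {"xyz": [0, 0, 0], "rot": [0, 0, 0]}
  ]
}}

```text
time: 46.58
tcp_pos: [0.4693, -0.1212, 0.1141]
tcp_rot: [-2.207, -2.236, 0.0]
wrist_force: [-0.8, -0.5, -0.2]
gripper_width: 0.432
grasp_force: 0.0
```

Emit:
{"op": "move_arm", "data": {
  "plan": [
    {"xyz": [0, 0, 0], "rot": [0, 0, 0]},
    {"xyz": [0, 0, 0], "rot": [0, 0, 0]},
    {"xyz": [0, 0, 0], "rot": [0, 0, 0]},
    {"xyz": [0, 0, 0], "rot": [0, 0, 0]},
    {"xyz": [40, 0, 0], "rot": [0, 0, 0]},
    {"xyz": [55, 0, 0], "rot": [0, 0, 0]},
    {"xyz": [55, 0, 0], "rot": [0, 0, 0]},
    {"xyz": [55, 0, 0], "rot": [0, 0, 0]},
    {"xyz": [55, 0, 0], "rot": [0, 0, 0]},
    {"xyz": [40, 0, 0], "rot": [0, 0, 0]},
    {"xyz": [20, 0, 0], "rot": [0, 0, 0]},
    {"xyz": [0, 0, 0], "rot": [0, 0, 0]}
  ]
}}

```text
time: 48.08
tcp_pos: [0.4652, 0.199, 0.1139]
tcp_rot: [2.205, 2.237, -0.001]
wrist_force: [-0.7, -0.8, -0.7]
gripper_width: 0.427
grasp_force: 0.0
```

```bash
python3 -c "
from h import *
goto((.4684,.1965,.004),90.5)
np.set_printoptions(precision=4,suppress=True)
import cv2
g=cv2.imread('pics/t4.png');h=cv2.cvtColor(g,cv2.COLOR_BGR2HSV)
m=((h[...,0]>5)&(h[...,0]<20)&(h[...,1]>150)).astype(np.uint8);m[:150]=0;m[250:]=0;m[:,:260]=0;m[:,350:]=0
c=max(cv2.findContours(m,0,2)[0],key=cv2.contourArea);q=cv2.approxPolyDP(c,6,True)[:,0];print(q)
t=cam('top');print([onz(t,p,.05)[:2] for p in q])
"
```

```text
t 48.08 at [0.4652 0.199  0.1139] rot [0.    0.001 0.006] shift now [ -2.4   3.1 110. ] shift after rot [ -2.5   3.2 109.9] F [-0.7 -0.8 -0.7] w 0.427 0.0
[[332 173]
 [280 177]
 [285 239]
 [336 235]]
[array([0.7189, 0.0062]), array([0.7063, 0.1377]), array([0.5479, 0.1215]), array([ 0.5595, -0.0046])]
```

Emit:
{"op": "move_arm", "data": {
  "plan": [
    {"xyz": [-2, 3, 30], "rot": [0, 0, 0]},
    {"xyz": [0, 0, 40], "rot": [0, 0, 0]},
    {"xyz": [0, 0, 25], "rot": [0, 0, 0]},
    {"xyz": [0, 0, 15], "rot": [0, 0, 0]},
    {"xyz": [0, 0, 0], "rot": [0, 0, 0]},
    {"xyz": [0, 0, 0], "rot": [0, 0, 0]}
  ]
}}

```text
time: 48.88
tcp_pos: [0.469, 0.1967, 0.0051]
tcp_rot: [2.208, 2.235, 0.002]
wrist_force: [0.6, 0.0, -0.0]
gripper_width: 0.427
grasp_force: 0.0
```

Emit:
{"op": "move_arm", "data": {
  "plan": [
    {"xyz": [0, 0, 0], "rot": [0, 0, 0]},
    {"xyz": [0, 0, 0], "rot": [0, 0, 0]},
    {"xyz": [0, 0, 0], "rot": [0, 0, 0]},
    {"xyz": [0, 0, 0], "rot": [0, 0, 0]},
    {"xyz": [0, 0, 0], "rot": [0, 0, 0]}
  ],
  "grip": 0,
  "newtons": 60
}}

```text
time: 49.5
tcp_pos: [0.4684, 0.197, 0.0043]
tcp_rot: [-2.207, -2.236, -0.001]
wrist_force: [-0.8, 0.5, 4.6]
gripper_width: 0.155
grasp_force: 60.0
```

Emit:
{"op": "move_arm", "data": {
  "plan": [
    {"xyz": [-5, 0, 0], "rot": [0, 0, 0]},
    {"xyz": [-12, 0, 0], "rot": [0, 0, 0]},
    {"xyz": [-18, 0, 0], "rot": [0, 0, 0]},
    {"xyz": [-20, 0, 0], "rot": [0, 0, 0]},
    {"xyz": [-20, 0, 0], "rot": [0, 0, 0]},
    {"xyz": [-20, 0, 0], "rot": [0, 0, 0]},
    {"xyz": [-20, 0, 0], "rot": [0, 0, 0]},
    {"xyz": [-20, 0, 0], "rot": [0, 0, 0]},
    {"xyz": [-20, 0, 0], "rot": [0, 0, 0]},
    {"xyz": [-15, 0, 0], "rot": [0, 0, 0]},
    {"xyz": [-8, 0, 0], "rot": [0, 0, 0]},
    {"xyz": [-3, 0, 0], "rot": [0, 0, 0]}
  ]
}}

```text
time: 51.0
tcp_pos: [0.4701, 0.0142, 0.0042]
tcp_rot: [-2.209, -2.233, -0.0]
wrist_force: [-0.4, 4.4, 6.6]
gripper_width: 0.152
grasp_force: 60.0
```

Emit:
{"op": "move_arm", "data": {
  "plan": [
    {"xyz": [0, 0, -3], "rot": [0, 0, 0]},
    {"xyz": [0, 0, -8], "rot": [0, 0, 0]},
    {"xyz": [0, 0, -12], "rot": [0, 0, 0]},
    {"xyz": [0, 0, -8], "rot": [0, 0, 0]},
    {"xyz": [0, 0, -3], "rot": [0, 0, 0]},
    {"xyz": [0, 0, 0], "rot": [0, 0, 0]}
  ]
}}

```text
time: 51.75
tcp_pos: [0.4706, 0.0162, 0.0382]
tcp_rot: [-2.206, -2.236, -0.001]
wrist_force: [-0.9, 1.4, -2.8]
gripper_width: 0.151
grasp_force: 60.0
```

```bash
python3 -c "
from h import *
t=cam('top','t7');s=cam('side');w=cam('wrist'); goto((.633,-.129,.1005),90.5)
st=r.get_state();print(st['wrist_torque'],st['joint_positions'])
a=cv2.resize(t['frame'][215:315,190:390],None,fx=2,fy=2);b=cv2.resize(s['frame'][160:300,220:400],None,fx=2,fy=2,interpolation=cv2.INTER_CUBIC)
o=np.zeros((580,800,3),np.uint8);o[:200,:400]=a;o[:280,400:760]=b;o[280:520,:320]=cv2.resize(w['frame'],(320,240))
cv2.imwrite('pics/c7.png',o[:,:,::-1])
"
```

```text
t 51.9 at [0.4703 0.0159 0.0378] rot [-0.     0.     0.004] shift now [-147.   160.7  -62.7] shift after rot [-146.3  161.4  -62.7] F [-0.   0.6 -3.8] w 0.156 60.0
[-0.30998857  0.06214308  0.00881425] [-1.11176594  0.29260701  1.1148763   2.12996118 -0.33449497  0.9080552
  0.20961871]
```

View pics/c7.png

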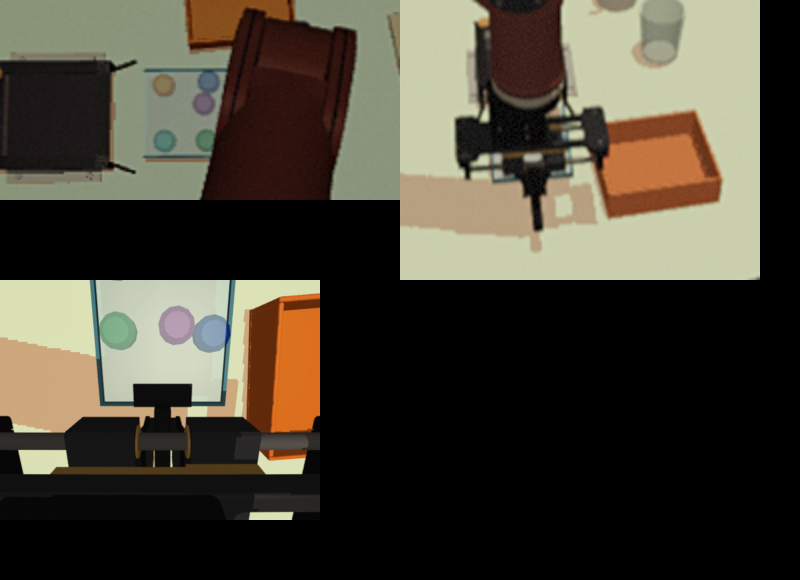

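The tray is lifted level with all five jewels on it. Blue and violet are touching near one side rim. I'll carry it up and over to the tub.

Emit:
{"op": "move_arm", "data": {
  "plan": [
    {"xyz": [0, 0, -6], "rot": [0, 0, 0.002]},
    {"xyz": [0, 0, -12], "rot": [0, 0, 0.002]},
    {"xyz": [0, 0, -18], "rot": [0, 0, 0]},
    {"xyz": [0, 0, -20], "rot": [0, 0, 0]},
    {"xyz": [0, 0, -16], "rot": [0, 0, 0]},
    {"xyz": [-4, 4, -10], "rot": [0, 0, 0]},
    {"xyz": [-8, 9, 0], "rot": [0, 0, 0]},
    {"xyz": [-12, 13, 0], "rot": [0, 0, 0]},
    {"xyz": [-15, 17, 0], "rot": [0, 0, 0]},
    {"xyz": [-17, 19, 0], "rot": [0, 0, 0]},
    {"xyz": [-18, 20, 0], "rot": [0, 0, 0]},
    {"xyz": [-18, 20, 0], "rot": [0, 0, 0]}
  ]
}}

```text
time: 53.4
tcp_pos: [0.5741, -0.0761, 0.1198]
tcp_rot: [-2.211, -2.232, 0.001]
wrist_force: [0.4, 0.5, -2.8]
gripper_width: 0.156
grasp_force: 60.0
```

Emit:
{"op": "move_arm", "data": {
  "plan": [
    {"xyz": [-17, 19, 0], "rot": [0, 0, 0]},
    {"xyz": [-15, 17, 0], "rot": [0, 0, 0]},
    {"xyz": [-12, 12, 0], "rot": [0, 0, 0]},
    {"xyz": [-7, 7, 0], "rot": [0, 0, 0]},
    {"xyz": [-3, 3, 0], "rot": [0, 0, 0]},
    {"xyz": [0, 0, 0], "rot": [0, 0, 0]},
    {"xyz": [0, 0, 0], "rot": [0, 0, 0]}
  ]
}}

```text
time: 54.28
tcp_pos: [0.6316, -0.1281, 0.1201]
tcp_rot: [-2.21, -2.232, -0.0]
wrist_force: [0.2, 0.1, -3.3]
gripper_width: 0.159
grasp_force: 60.0
```

```bash
python3 -c "
from h import *
w=cam('wrist');t=cam('top'); goto((.633,-.129,.1005),90.5)
st=r.get_state();print(st['joint_positions'])
o=np.zeros((240,760,3),np.uint8);o[:,:320]=cv2.resize(w['frame'],(320,240));o[:200,330:730]=cv2.resize(t['frame'][150:290,240:440],(400,200))
cv2.imwrite('pics/c8.png',o[:,:,::-1])
"
```

```text
t 54.38 at [ 0.6317 -0.1281  0.1201] rot [-0.    -0.     0.001] shift now [-0.9  1.3 19.6] shift after rot [-0.9  1.3 19.6] F [ 0.1  1.1 -3.5] w 0.159 60.0
[-0.58782264  0.57333269  1.00245885  1.63831315 -0.50980102  1.21564198
  0.53466295]
```

View pics/c8.png

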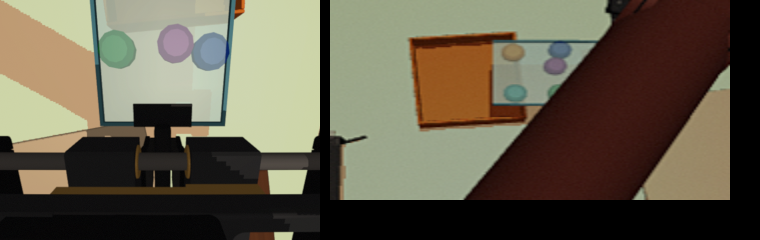

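Emit:
{"op": "move_arm", "data": {
  "plan": [
    {"xyz": [0, 1, 2], "rot": [0, -0.03, 0]},
    {"xyz": [0, 0, 4], "rot": [0, -0.05, 0]},
    {"xyz": [0, 0, 5], "rot": [0, -0.06, 0]},
    {"xyz": [1, 0, 5], "rot": [0, -0.06, 0]},
    {"xyz": [1, 0, 3], "rot": [0, -0.05, 0]},
    {"xyz": [0, 0, 1], "rot": [0, -0.03, 0]},
    {"xyz": [0, 0, 0], "rot": [0, 0, 0]}
  ]
}}

```text
time: 55.25
tcp_pos: [0.633, -0.1277, 0.0996]
tcp_rot: [2.06, 2.082, -0.291]
wrist_force: [-0.2, 0.2, -2.8]
gripper_width: 0.151
grasp_force: 60.0
```

```bash
python3 -c "
from h import *
goto((.633,-.129,.1005),90.5,16)
st=r.get_state();print(st['joint_positions']);C=R.from_rotvec(st['tcp_rot']);print('nose',st['tcp_pos']+C.apply([.165,0,.001]),C.as_matrix()[:,0])
"
```

```text
t 55.25 at [ 0.633  -0.1277  0.0996] rot [0.    0.001 0.002] shift now [-1.5  0.  -0.5] shift after rot [-1.5  0.  -0.5] F [-0.2  0.2 -2.8] w 0.151 60.0
[-0.81999501  0.6597909   1.11297303  1.70468599 -0.350329    1.07498872
  0.35075679]
nose [0.6312385  0.03057237 0.05293489] [-0.01040009  0.96088372 -0.27675677]
```

Emit:
{"op": "move_arm", "data": {
  "plan": [
    {"xyz": [0, 0, -3], "rot": [0, -0.02, 0]},
    {"xyz": [0, 0, -5], "rot": [0, -0.03, 0]},
    {"xyz": [0, 0, -5], "rot": [0, -0.03, 0]},
    {"xyz": [0, 0, -5], "rot": [0, -0.03, 0]},
    {"xyz": [0, 0, -5], "rot": [0, -0.03, 0]},
    {"xyz": [0, 0, -5], "rot": [0, -0.03, 0]},
    {"xyz": [0, 0, -5], "rot": [0, -0.03, 0]},
    {"xyz": [0, 0, 0], "rot": [0, 0, 0]},
    {"xyz": [0, 0, 0], "rot": [0, 0, 0]},
    {"xyz": [0, 0, 0], "rot": [0, 0, 0]}
  ]
}}

```text
time: 56.5
tcp_pos: [0.6327, -0.1176, 0.1308]
tcp_rot: [1.945, 1.961, -0.475]
wrist_force: [-0.6, -0.5, -2.0]
gripper_width: 0.155
grasp_force: 60.0
```

```bash
python3 -c "
from h import *
w=cam('wrist');s=cam('side')
st=r.get_state();print(st['wrist_force'],st['joint_positions']);C=R.from_rotvec(st['tcp_rot']);print('nose',st['tcp_pos']+C.apply([.165,0,.001]),C.as_matrix()[:,0])
o=np.zeros((300,760,3),np.uint8);o[:300,:400]=cv2.resize(w['frame'],(400,300));o[:300,400:760]=cv2.resize(s['frame'][170:320,250:430],(360,300))
cv2.imwrite('pics/c9.png',o[:,:,::-1])
"
```

```text
[-0.63705104 -0.54179796 -1.8324012 ] [-0.99067344  0.7347961   1.22136771  1.70070895 -0.23161553  1.08969633
  0.21290591]
nose [0.63155727 0.02843486 0.05380235] [-0.00709025  0.88708737 -0.4615471 ]
```

View pics/c9.png

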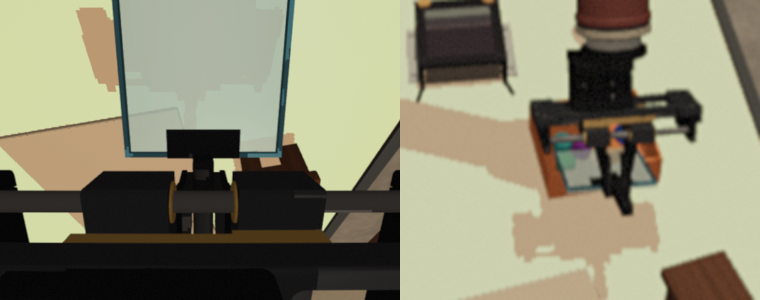

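At 27° the jewels have slid and the wrist load has fallen to about the tray's own weight. I'll tilt a bit more to be sure, then lift away.

Emit:
{"op": "move_arm", "data": {
  "plan": [
    {"xyz": [0, 0, -5], "rot": [0, -0.03, 0]},
    {"xyz": [0, 0, -5], "rot": [0, -0.03, 0]},
    {"xyz": [0, 0, -5], "rot": [0, -0.03, 0]},
    {"xyz": [0, 0, -5], "rot": [0, -0.03, 0]},
    {"xyz": [0, 0, -3], "rot": [0, -0.02, 0]},
    {"xyz": [0, 0, 0], "rot": [0, 0, 0]},
    {"xyz": [0, 0, 0], "rot": [0, 0, 0]},
    {"xyz": [0, 0, 0], "rot": [0, 0, 0]},
    {"xyz": [0, 0, 0], "rot": [0, 0, 0]}
  ]
}}

```text
time: 57.72
tcp_pos: [0.6325, -0.1056, 0.1505]
tcp_rot: [1.858, 1.874, -0.595]
wrist_force: [0.1, 0.2, -1.4]
gripper_width: 0.157
grasp_force: 60.0
```

Emit:
{"op": "move_arm", "data": {
  "plan": [
    {"xyz": [-15, 0, -20], "rot": [0, 0, 0]},
    {"xyz": [-20, 0, -20], "rot": [0, 0, 0]},
    {"xyz": [-20, 0, 0], "rot": [0, 0.1, 0]},
    {"xyz": [-10, 0, 0], "rot": [0, 0.1, 0]},
    {"xyz": [-10, 0, 0], "rot": [0, 0.1, 0]},
    {"xyz": [0, 0, 0], "rot": [0, 0.1, 0]},
    {"xyz": [0, 0, 0], "rot": [0, 0.1, 0]},
    {"xyz": [0, 0, 0], "rot": [0, 0.08, 0]},
    {"xyz": [0, 0, 0], "rot": [0, 0.03, 0]},
    {"xyz": [0, 0, 0], "rot": [0, 0, 0]}
  ]
}}

```text
time: 58.98
tcp_pos: [0.6329, -0.1459, 0.2251]
tcp_rot: [2.207, 2.224, -0.011]
wrist_force: [0.7, 0.3, -1.8]
gripper_width: 0.156
grasp_force: 60.0
```

```bash
python3 -c "
from h import *
t=cam('top','t10');w=cam('wrist');s=cam('side'); goto((.4705,.01,.15),90.5)
o=np.zeros((580,760,3),np.uint8);o[:300,:400]=cv2.resize(t['frame'][150:255,250:390],(400,300));o[:300,400:760]=cv2.resize(s['frame'][170:320,250:430],(360,300));o[300:540,:320]=cv2.resize(w['frame'],(320,240))
cv2.imwrite('pics/c10.png',o[:,:,::-1])
"
```

```text
t 59.12 at [ 0.6332 -0.1436  0.224 ] rot [-0.     0.011  0.002] shift now [ 156.2 -161.    72.3] shift after rot [ 155.  -161.4   74. ] F [-0.  -0.7 -1.8] w 0.156 60.0
```

View pics/c10.png

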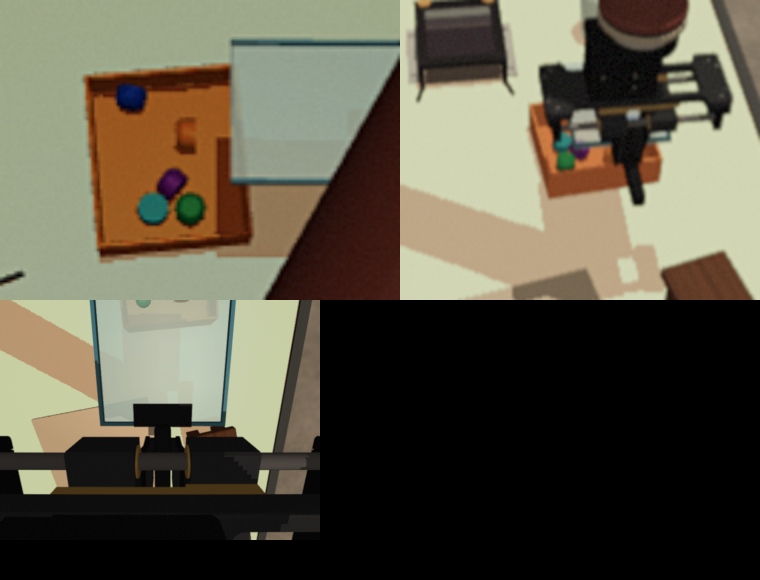

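All five jewels are in the tub and the tray is empty. Returning to the mouth.

Emit:
{"op": "move_arm", "data": {
  "plan": [
    {"xyz": [10, -10, 0], "rot": [0, 0.011, 0.002]},
    {"xyz": [25, -26, 0], "rot": [0, 0, 0]},
    {"xyz": [30, -31, 0], "rot": [0, 0, 0]},
    {"xyz": [30, -31, 0], "rot": [0, 0, 0]},
    {"xyz": [30, -31, 10], "rot": [0, 0, 0]},
    {"xyz": [20, -20, 20], "rot": [0, 0, 0]},
    {"xyz": [10, -12, 30], "rot": [0, 0, 0]},
    {"xyz": [0, 0, 30], "rot": [0, 0, 0]},
    {"xyz": [0, 0, 30], "rot": [0, 0, 0]},
    {"xyz": [0, 0, 30], "rot": [0, 0, 0]},
    {"xyz": [0, 0, 20], "rot": [0, 0, 0]},
    {"xyz": [0, 0, 0], "rot": [0, 0, 0]}
  ]
}}

```text
time: 60.62
tcp_pos: [0.4744, 0.0041, 0.0566]
tcp_rot: [-2.215, -2.227, 0.003]
wrist_force: [0.3, -0.1, -1.6]
gripper_width: 0.159
grasp_force: 60.0
```

```bash
python3 -c "
from h import *
goto((.4700,.0145,.0045),90.5)
"
```

```text
t 60.62 at [0.4744 0.0041 0.0566] rot [-0.002  0.001 -0.003] shift now [10.5 -4.2 52.1] shift after rot [10.5 -4.3 52.1] F [ 0.3 -0.1 -1.6] w 0.159 60.0
```

Lower it here, 10 mm farther out, and look before pushing in.

Emit:
{"op": "move_arm", "data": {
  "plan": [
    {"xyz": [2, -2, 15], "rot": [0, 0, 0]},
    {"xyz": [2, -2, 15], "rot": [0, 0, 0]},
    {"xyz": [0, 0, 10], "rot": [0, 0, 0]},
    {"xyz": [0, 0, 7], "rot": [0, 0, 0]},
    {"xyz": [0, 0, 3], "rot": [0, 0, 0]},
    {"xyz": [0, 0, 1.5], "rot": [0, 0, 0]},
    {"xyz": [0, 0, 0], "rot": [0, 0, 0]}
  ]
}}

```text
time: 61.5
tcp_pos: [0.4723, 0.0079, 0.0063]
tcp_rot: [2.215, 2.227, 0.002]
wrist_force: [-0.1, -0.1, -0.9]
gripper_width: 0.156
grasp_force: 60.0
```

```bash
python3 -c "
from h import *
goto((.4700,.0145,.0045),90.5)
t=cam('top','t11')
c=[proj(t,(.469,y,.024)) for y in (-.06,-.02)]; handle(t,int(c[1][0]),int(c[0][0])+8,262,282)
"
```

```text
t 61.5 at [0.4723 0.0079 0.0063] rot [ 0.001 -0.    -0.004] shift now [ 6.6 -2.3  1.8] shift after rot [ 6.6 -2.3  1.8] F [-0.1 -0.1 -0.9] w 0.156 60.0
handle n 250 [ 0.44726531 -0.07692117] [ 0.49554975 -0.01890945] x= [-0.2150365   0.46185446]
```

Emit:
{"op": "move_arm", "data": {
  "plan": [
    {"xyz": [2, -2, 1.5], "rot": [0, 0, -0.002]},
    {"xyz": [6, 0, 0], "rot": [0, 0, -0.002]},
    {"xyz": [12, 0, 0], "rot": [0, 0, 0]},
    {"xyz": [14, 0, 0], "rot": [0, 0, 0]},
    {"xyz": [14, 0, 0], "rot": [0, 0, 0]},
    {"xyz": [14, 0, 0], "rot": [0, 0, 0]},
    {"xyz": [14, 0, 0], "rot": [0, 0, 0]},
    {"xyz": [14, 0, 0], "rot": [0, 0, 0]},
    {"xyz": [14, 0, 0], "rot": [0, 0, 0]},
    {"xyz": [12, 0, 0], "rot": [0, 0, 0]},
    {"xyz": [8, 0, 0], "rot": [0, 0, 0]},
    {"xyz": [0, 0, 0], "rot": [0, 0, 0]}
  ]
}}

```text
time: 63.05
tcp_pos: [0.469, 0.1324, 0.0047]
tcp_rot: [2.21, 2.232, 0.001]
wrist_force: [-0.4, -0.4, -1.8]
gripper_width: 0.153
grasp_force: 60.0
```

```bash
python3 -c "
from h import *
goto((.4683,.1968,.0045),90.5)
"
```

```text
t 63.05 at [0.469  0.1324 0.0047] rot [ 0.001 -0.     0.001] shift now [64.4 -0.1  0.2] shift after rot [64.4 -0.2  0.2] F [-0.4 -0.4 -1.8] w 0.153 60.0
```

Emit:
{"op": "move_arm", "data": {
  "plan": [
    {"xyz": [4, 0, 0.6], "rot": [0, 0, 0]},
    {"xyz": [8, 0, 0.4], "rot": [0, 0, 0]},
    {"xyz": [10, 0, 0], "rot": [0, 0, 0]},
    {"xyz": [10, 0, 0], "rot": [0, 0, 0]},
    {"xyz": [10, 0, 0], "rot": [0, 0, 0]},
    {"xyz": [8, 0, 0], "rot": [0, 0, 0]},
    {"xyz": [5, 0, 0], "rot": [0, 0, 0]},
    {"xyz": [3, 0, 0], "rot": [0, 0, 0]},
    {"xyz": [2, 0, 0], "rot": [0, 0, 0]},
    {"xyz": [1, 0, 0], "rot": [0, 0, 0]},
    {"xyz": [1, 0, 0], "rot": [0, 0, 0]},
    {"xyz": [1, 0, 0], "rot": [0, 0, 0]}
  ]
}}

```text
time: 64.55
tcp_pos: [0.4691, 0.1939, 0.0042]
tcp_rot: [2.212, 2.229, 0.001]
wrist_force: [-0.8, -4.1, 7.4]
gripper_width: 0.154
grasp_force: 60.0
```

Emit:
{"op": "move_arm", "data": {
  "plan": [
    {"xyz": [1, 0, 0], "rot": [0, 0, 0]},
    {"xyz": [1, 0, 0], "rot": [0, 0, 0]},
    {"xyz": [1, 0, 0], "rot": [0, 0, 0]},
    {"xyz": [1, 0, 0], "rot": [0, 0, 0]},
    {"xyz": [1, 0, 0], "rot": [0, 0, 0]},
    {"xyz": [0, 0, 0], "rot": [0, 0, 0]}
  ]
}}

```text
time: 65.3
tcp_pos: [0.4691, 0.1973, 0.0042]
tcp_rot: [2.212, 2.227, -0.001]
wrist_force: [-0.8, -9.2, 10.3]
gripper_width: 0.155
grasp_force: 60.0
```

Emit:
{"op": "move_arm", "data": {
  "plan": [
    {"xyz": [1, 0, 0], "rot": [0, 0, 0]},
    {"xyz": [1, 0, 0], "rot": [0, 0, 0]},
    {"xyz": [1, 0, 0], "rot": [0, 0, 0]},
    {"xyz": [0, 0, 0], "rot": [0, 0, 0]}
  ]
}}

```text
time: 65.8
tcp_pos: [0.4693, 0.1974, 0.0042]
tcp_rot: [2.213, 2.224, -0.004]
wrist_force: [-2.3, -19.6, 14.4]
gripper_width: 0.157
grasp_force: 60.1
```

Emit:
{"op": "move_arm", "data": {
  "plan": [
    {"xyz": [-3, 0, 0], "rot": [0, 0, 0]},
    {"xyz": [-2, 0, 0], "rot": [0, 0, 0]},
    {"xyz": [0, 0, 0], "rot": [0, 0, 0]}
  ]
}}

```text
time: 66.18
tcp_pos: [0.4693, 0.1972, 0.0042]
tcp_rot: [2.211, 2.23, 0.002]
wrist_force: [0.8, -4.3, 6.6]
gripper_width: 0.155
grasp_force: 60.0
```

Emit:
{"op": "move_arm", "data": {
  "plan": [
    {"xyz": [0, 0, 0], "rot": [0, 0, 0]},
    {"xyz": [0, 0, 0], "rot": [0, 0, 0]},
    {"xyz": [0, 0, -10], "rot": [0, 0, 0]},
    {"xyz": [0, 0, -30], "rot": [0, 0, 0]},
    {"xyz": [0, 0, -40], "rot": [0, 0, 0]},
    {"xyz": [-40, 0, -30], "rot": [0, 0, 0]},
    {"xyz": [-50, 0, 0], "rot": [0, 0, 0]},
    {"xyz": [-50, 0, 0], "rot": [0, 0, 0]},
    {"xyz": [-50, 0, 0], "rot": [0, 0, 0]},
    {"xyz": [-50, 0, 0], "rot": [0, 0, 0]},
    {"xyz": [-50, 0, 0], "rot": [0, 0, 0]},
    {"xyz": [-30, 0, 0], "rot": [0, 0, 0]}
  ],
  "grip": 0.43
}}

```text
time: 67.68
tcp_pos: [0.471, -0.1246, 0.1142]
tcp_rot: [2.213, 2.229, 0.002]
wrist_force: [0.2, 0.6, 0.1]
gripper_width: 0.432
grasp_force: 0.0
```

```bash
python3 -c "
from h import *
np.set_printoptions(precision=4,suppress=True)
t=cam('top','t12');goto((.468,.203,.0035),90.5)
c=[proj(t,(.468,y,.024)) for y in (.12,.2)]; handle(t,int(c[1][0]),int(c[0][0])+12,262,282)
a=cv2.resize(t['frame'][150:310,140:380],None,fx=3.3,fy=3.3,interpolation=cv2.INTER_CUBIC)
cv2.imwrite('pics/c12.png',a[:,:,::-1])
"
```

```text
t 67.72 at [ 0.4707 -0.1279  0.1144] rot [ 0.002  0.001 -0.005] shift now [331.   -1.6 110.6] shift after rot [330.9   0.2 110.9] F [-1.2 -1.7  1.1] w 0.431 0.0
handle n 184 [0.4624 0.1263] [0.4757 0.2015] x= [-0.0106  0.4708]
```

View pics/c12.png

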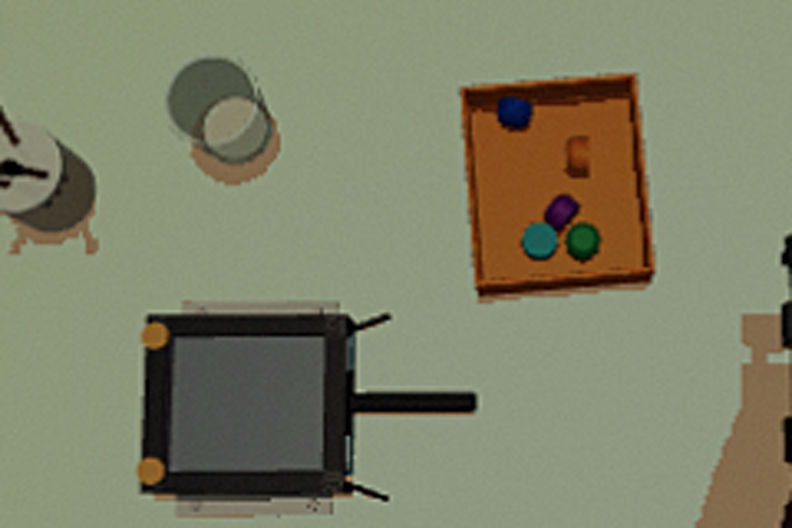

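The five jewels are in the tub around (555,190). The empty tray is home with its handle end at y = 0.1263, as before, and the arm is clear. Handing in.

```bash
python3 -c "
from h import *
print(r.job_done())"
```

```text
the job is handed in; nothing more can be done
None
```

The job is done and handed in: all five jewels were viewed under the filter and then tipped into the orange tub, the empty tray is fully home in the viewer, and none of the moves went near the hand rest, brush jar or tumbler.

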